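Open the overhead dust-extraction gate with the hook pole

TASK

Before engraving starts, open the extraction gate over the bench: take the hook pole from its socket, hook it into the red ring under the gate and pull the gate down until you feel it firmly against its stop, without forcing the stop. Then unhook, leave the gate open and put the pole back in its socket. Work the gate with the pole only, and leave the board, the engraver, the jar and the brush where they are.

Things in the scene. Friction and masses are not known exactly. Their poses are not given: they have to be found in the camera images.
- pole: Hook pole, about 320 mm, 0.25 kg, standing in the raked socket. Origin: centre of its foot's bottom; z along foot and grip, the hook opens to +x. Black foot 20 x 20 mm, 52 mm long; 10 mm shaft, at z = 160 mm cranked 20 degrees back to -x. In the socket z leans 25 to 33 degrees to its +x, away from the robot. The straighter the hook is above the hand, the less the pull twists the pole in the grip.
- grip (a point): Centre of the pole's flat-sided orange grip, 95.5 mm above the foot's bottom on the pole's axis; axes as the pole's. The grip is 30 mm along x, 26 mm along y (take it across y), 75 mm long.
- hook (a point): Seat of the hook, at pole x = -40 mm, z = 310.5 mm: the centre of the ring's wire lies here when it hangs in the hook; axes as the pole's. With the upper shaft upright (pole z leaning 20 degrees to +x) the hook is a 7 mm bar open downwards: outer top 9.5 mm above this point, shaft 14 mm behind it, tip 18.5 mm ahead of it with its lower end 12.5 mm below. Gap about 25 mm wide, 15 mm deep.
- gate: Steel slide plate of the gate with its red pull ring. Origin: ring centre. Ring fixed below the plate on a 60 mm rod, 40 mm inner diameter, 5 mm wire, upright in the y-z plane: hook through it along x (x points away from the robot). Slides straight down only; a pull of 2 to 5 N moves it, about 8 N pushes it up; stays where left. Nearly or fully up (shut) at the start.
- ring_low (a point): Centre of the ring's wire at its lowest part, 22.5 mm below the ring's centre. Moves with the gate; axes as the gate's. Firmly against the stop means a steady pull of 10 to 14 N here, kept about half a second; more than 18 N between pole and gate, in any direction, forces the stop out of its setting.
- duct: Fixed branch, origin on the bench straight below the ring, x away from the robot. 80 mm duct along y, 610 mm up; gate frame at y = 0, 128 mm wide, lower edge 549 mm up; riser at y = 850 mm; bell-mouth intake 110 mm across ending at y = -60 mm. Shut, the ring centre is 450 mm up; a stop hidden in the frame, set 40 to 85 mm lower, has to be felt: rubber buffer, about 4 N per mm.
- stand: Fixed steel stand of the pole: base 130 x 100 x 10 mm with a square socket, 26 x 26 mm inside, 34 mm outside, 50 mm deep, leaning 25 degrees towards the stand's +x (away from the robot). Origin: on the bench under the base's centre. The centre of the socket's floor is straight above the origin, 18 mm over the bench; its mouth is about 63 mm over the bench.
- panel: Bystander: dark film-faced plywood board with an engraved line, 140 x 190 x 13 mm, lying flat. Origin: centre of its underside.
- engraver: Bystander: cordless rotary engraver, grey, 150 mm long, 46 mm thick, lying along its x. Origin: centre of its underside.
- bitjar: Bystander: small glass jar with black cap, 56 mm across, 70 mm high. Origin: centre of its underside.
- brush: Bystander: hand brush lying along its x. Origin: centre of its underside.
Mind the look-alikes: they are no part of the job. Of the things that look like the stand, the middle-sized one is meant.

How it is judged:
By the outcome, as a careful person would: the job done as asked, in the order asked, and still so for the second after the job is handed in, with the robot touching nothing.
It also fails if it takes over 64 s, if anything falls off the work surface, if the arm or the gripper's body presses on something with over 40 N, if the wrist force passes 120 N, or if a joint passes its speed limit or range.

ROBOT

A 6-joint arm with a two-finger parallel gripper is mounted at the origin on the work surface. World frame = base frame: x ahead of the robot, y to its left, z up, the work surface at z = 0. Lengths are in m, angles in rad, forces in N, time in s.
With the tool pointing down it reaches from about 0.325 to 0.85 m from the base axis. Payload 4.4 kg.
Tool frame: the origin (TCP) lies midway between the tips of the shut fingers; the grasp point (between the pads) lies bot.grip_depth behind it (bot.grip_depth is the distance from the TCP to the grasp point, in m); z points along the fingers, y is the direction in which the jaws open and shut (so a half turn about z gives the same grasp; the last joint's range is limited). The gripper opens to 94 mm and grips with 3 to 60 N. Pads are 16 mm wide; open, the fingers measure 119 mm over their backs; the gripper's body (75 mm by 177 mm) begins 78 mm behind the grasp point.
Start: joints at [-1.339, 0.207, 1.542, -0, 1.393, -0.15], TCP at [0.215, -0.533, 0.205] pointing down, gripper open.
Joint ranges: [-2.73, 2.73], [-0.86, 2.22], [0.23, 2.46], [-1.11, 4.25], [0.08, 2.63], [-2.82, 2.82]. Speed limits (rad/s): [2.79, 2.79, 3.14, 3.14, 3.14, 3.14].

INTERFACE

Orientations are given as a unit quaternion [x, y, z, w].
In Python, from plant import bot, cams gives the robot as it stands. The module is installed in compiled form; this text tells all that it offers.
- The arm moves only by the tool carry_out, never from a script. Its argument "plan" is a list of rows, each a list of 3 entries, a list of its own where there are three numbers: the opening, from 0 (shut) to 1 (fully open), then the shift along the world's x, y, z in cm, then the turn, a rotation vector about the world's x, y, z in degrees. A call has exactly 10 rows; each row is the pose to reach, as a shift and turn from the pose measured when the call began; what a row does not reach only later rows make up. A row lasts 1/12 s, in which the tool goes at most 41.7 mm and 7.16 degrees, less where a joint would pass 70% of its speed; a pose out of reach is approached as far as the arm can. A call with a gripper value outside its range is refused whole. The fingers move at their own pace and stop on an object; "squeeze" is the grip in N (left out, the last holds). Time passes only in rows, so rows that repeat a pose let the fingers close, or fill a call up. It gives the time, the measured TCP pose, the force and the opening at its end, in the units of the state.
- bot.read_state(): the state, without advancing time (a new reading comes with each control period).
- cams.camera(name): name is "side" or "top" or "wrist"; returns the picture (420x560x3 uint8, blue, green, red); there is no depth.
- cams.camera_info(name): a dict with "intrinsics" (3x3 intrinsics, pixels), "dist" ([k1, k2, p1, p2, k3] as OpenCV has them; the pictures are not rectified), "T" (4x4, takes a point from camera to world coordinates); the wrist camera has in their place "hand_eye" (4x4, takes a point from camera to tool coordinates, whose origin is the TCP and whose axes are the flange's). Camera axes: x right, y up, looking along -z (the intrinsics and any distortion apply to the point x, -y, -z); pixel columns grow to the right and rows downward; lengths in m; the calibration is good to about 2 mm. A picture is of the moment at which its call begins: read the wrist's pose just before it. camera_info takes no time and is no camera call.
- bot.finish_job(): hands the job in, once; it reports no verdict.
The state is a dict: "t": time; "qpos": joint angles; "joint_velocities": joint speeds; "effort": joint torques, N m; "tcp_pos": TCP position; "ee_rot": TCP orientation; "force": force on the tool from outside, world axes, zero at the start; "moment": the same for the moment, N m; "grip_width": finger opening in m.
Only numpy, scipy, OpenCV 4.12 (cv2) and the standard library are available. Lean on these libraries where they do the work, as an engineer would, in place of code of your own. Each camera call takes 0.05 s, during which the arm holds its last target. There are 200 camera calls.

## Working session

There is one attempt and no reset: what is moved stays moved. The work goes in short steps, Python scripts to look and compute and a tool call to move; the robot and the scene stay as the last step left them, time stands still between calls to the robot, and variables do not carry over. Pictures are saved under pics/ and viewed, about 8 in all and at most 12, crops included, and the job is handed in when it is done.

Besides the shell and the picture viewer there is one more tool, called after "Emit:" by a JSON object that holds its "method" and its "body". carry_out: Moves the arm, as the interface text tells. Its arguments: {"type":"object","properties":{"plan":{"type":"array","items":{"type":"array"}},"squeeze":{"type":"number"}},"required":["plan"]}

```bash
mkdir -p pics; python3 - <<'E'
from plant import bot,cams
import cv2,numpy as np
s=bot.read_state();print(s, bot.grip_depth)
for n in("side","top"):
    im=cams.camera(n);cv2.imwrite(f"pics/{n}0.png",im)
    i=cams.camera_info(n);print(n,i)
print(cams.camera_info("wrist"))
E
```

```text
{'t': 0.0, 'qpos': array([-1.33850153e+00,  2.07405112e-01,  1.54293099e+00, -1.32711088e-05,
        1.39349945e+00, -1.50476803e-01]), 'joint_velocities': array([ 4.67745547e-05, -8.67297244e-05,  1.12780745e-03, -1.19901683e-03,
       -3.33551206e-03,  4.18163063e-04]), 'effort': array([ 9.79140641e-04, -3.70881486e+01, -2.81415743e+01,  6.99984818e-02,
        3.61955585e-02, -1.84643695e-04]), 'tcp_pos': array([ 0.21456968, -0.53260181,  0.20431016]), 'ee_rot': array([ 9.81740730e-01,  1.90220613e-01, -5.23892232e-05, -1.12024138e-03]), 'force': array([-0.11690584, -1.14398703,  0.10788473]), 'moment': array([0.01469399, 0.06234651, 0.03577644]), 'grip_width': 0.09378729903741738} 0.0188
side {'intrinsics': array([[435.1785172 ,   0.        , 274.30921475],
       [  0.        , 435.1785172 , 203.39975634],
       [  0.        ,   0.        ,   1.        ]]), 'dist': array([-0.04216116,  0.        ,  0.        ,  0.        ,  0.        ]), 'T': array([[-0.88670654,  0.31942419, -0.33424497,  0.0737683 ],
       [-0.46229777, -0.60369126,  0.64949029,  0.83184371],
       [ 0.00
[... 523 characters left out ...]
988,  0.98524339,  1.27579169],
       [ 0.        ,  0.        ,  0.        ,  1.        ]])}
{'intrinsics': array([[309.64147007,   0.        , 277.98601935],
       [  0.        , 309.64147007, 210.19249886],
       [  0.        ,   0.        ,   1.        ]]), 'dist': array([-0.02419887,  0.        ,  0.        ,  0.        ,  0.        ]), 'hand_eye': array([[-3.98496359e-04,  9.57898378e-01,  2.87107190e-01,
         8.37595730e-02],
       [ 9.99999841e-01,  2.67104500e-04,  4.96808623e-04,
         1.16283809e-03],
       [ 3.99204552e-04,  2.87107342e-01, -9.57898332e-01,
        -1.80658994e-01],
       [ 0.00000000e+00,  0.00000000e+00,  0.00000000e+00,
         1.00000000e+00]])}
```

View pics/side0.png

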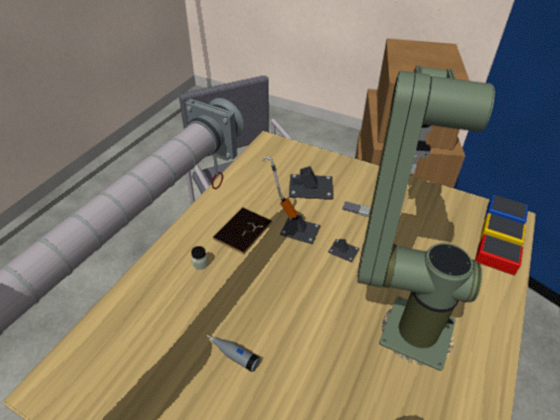

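View pics/top0.png

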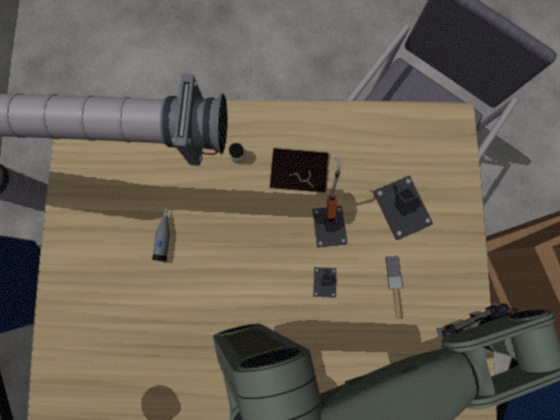

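Side view: stand look-alikes at (301,229, with the pole), (312,184, larger) and (344,250, smaller). The middle-sized one is the one holding the pole, at about (330,227) in the top view. The ring is at side (217,181) and top (209,152). I'll confirm these in an enlarged crop.

```bash
python3 - <<'E'
import cv2,numpy as np
s=cv2.imread("pics/side0.png");t=cv2.imread("pics/top0.png")
def c(im,x,y,w,h,k): 
    o=cv2.resize(im[y:y+h,x:x+w],None,fx=k,fy=k,interpolation=cv2.INTER_CUBIC);return o
a=c(s,250,145,100,100,4);b=c(t,300,150,100,100,4)
d=c(s,190,150,50,25*2,4);e=c(t,180,110,50,50,4)
top=np.hstack([a,b]);bot=np.hstack([d,e,c(s,280,210,50,50,4),c(t,305,200,50,50,4)])
cv2.imwrite("pics/crop0.png",np.vstack([top,bot]))
E
```

```text
(no output)
```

View pics/crop0.png

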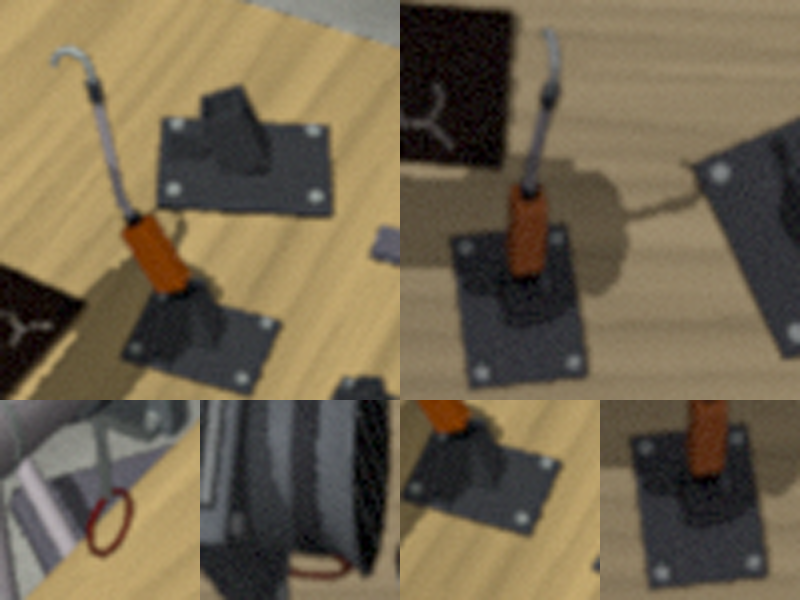

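The crop confirms it: the pole stands in the middle-sized stand, with top-view base corners at about (312,209), (342,206), (347,244) and (317,247). The ring's lowest point is at side (215.5,188.5) and top (210,154). Next I fit the poses from these.

```bash
cat > h.py <<'E'
import numpy as np,cv2
from scipy.spatial.transform import Rotation as R
from scipy.optimize import least_squares
from plant import bot,cams
def proj(n,P,T=None):
    i=cams.camera_info(n)
    if T is None: T=i["T"]
    P=np.atleast_2d(P).astype(float); c=(P-T[:3,3])@T[:3,:3]*[1,-1,-1]
    return cv2.projectPoints(c,np.zeros(3),np.zeros(3),i["intrinsics"],i["dist"])[0][:,0]
def Twrist(s):
    M=np.eye(4);M[:3,:3]=R.from_quat(s["ee_rot"]).as_matrix();M[:3,3]=s["tcp_pos"]
    return M@cams.camera_info("wrist")["hand_eye"]
E
python3 - <<'E'
from h import *
S=lambda l:np.array([(250+x/4,145+y/4) for x,y in l])
T=lambda l:np.array([(300+(x-400)/4,150+y/4) for x,y in l])
# stand corners in image order: -> stand coords +x away
ct=T([(450,238),(567,226),(587,376),(470,388)])
cs=S([(163,262)]) 
cor_t=np.array([[65,50,10],[65,-50,10],[-65,-50,10],[-65,50,10]])/1e3
for perm in (0,1):
  c=cor_t.copy()
  if perm: c=np.array([[50,65,10],[50,-65,10],[-50,-65,10],[-50,65,10]])/1e3
  # side visible corners: near-right (280,322)= -y far?, (253,394) , (122,357)
  ss=S([(280,322),(253,394),(122,357)])
  def st(p): return R.from_euler('z',p[2]).apply(c)+[p[0],p[1],0]
  f=lambda p:np.r_[(proj("top",st(p))-ct).ravel(),(proj("side",st(p))[[2,3,0]]-ss).ravel()]
  r=least_squares(f,[.35,-.2,0]);print(perm,r.x,np.degrees(r.x[2]),np.round(r.fun,1))
  if perm==0: p0=r.x
# pole
mk=lambda q:(R.from_euler('ZYX',q[3:6]),q[:3])
feat=np.array([[0,0,133],[0,0,58],[-40,0,310.5]])/1e3
up=np.array([np.sin(-np.radians(20)),0,np.cos(np.radians(20))])
feat[2]+=9.0e-3*up
ft=T([(530,189),(526,276),(548,32)]); fs=S([(137,220),(174,287),(69,48)])
sx=R.from_euler('z',p0[2])
def g(q):
    r,t=mk(q);P=r.apply(feat)+t
    base=np.r_[p0[:2],.018]
    return np.r_[(proj("top",P)-ft).ravel(),(proj("side",P)-fs).ravel(),(t-base)/.004,(q[3]-p0[2])/.04,(q[4]-np.radians(29))/.06,q[5]/.04]
r=least_squares(g,np.r_[p0[:2],.018,p0[2],.5,0]);q=r.x
print(q,np.degrees(q[3:]),np.round(r.fun,1))
rr,t=mk(q);print("grip",rr.apply([0,0,.0955])+t,"hook",rr.apply([-.04,0,.3105])+t)
def tri(a,b):
    f=lambda X:np.r_[proj("side",X)[0]-a,proj("top",X)[0]-b]
    r=least_squares(f,[.5,.1,.45]);return r.x,r.fun
print("ringlow",tri((215.6,188.5),(210,154.2)))
f=lambda X:np.r_[proj("side",X+[0,0,.0225])[0]-(217.5,180.5),proj("side",X)[0]-(215.6,188.5),proj("top",X)[0]-(210,154.2)]
print(least_squares(f,[.5,.1,.45]).x)
E
```

```text
0 [ 0.50239327 -0.22027338  0.11472954] 6.573518512015289 [-0.8 -0.6 -0.2 -0.7  0.1  0.7 -1.   1.   1.1 -1.2  0.1 -0.8 -0.6 -1. ]
1 [ 0.50025198 -0.22220962  0.10387966] 5.951866274796817 [-4.   4.8  5.6  4.   4.5 -3.5 -5.7 -2.6 -0.7 -4.8 -4.6  0.8  2.5  2.5]
[ 0.49783812 -0.22230937  0.01870417  0.10766641  0.6011398  -0.00118106] [ 6.16883104 34.44277347 -0.06766965] [-0.6  1.5 -0.6 -3.3  0.9  1.4 -0.2  0.7  0.9 -0.9 -1.4 -0.  -1.1 -0.5
  0.2 -0.2  1.6 -0. ]
grip [ 0.55152637 -0.21639306  0.09746216] hook [ 0.63959854 -0.20661843  0.29739402]
ringlow (array([0.62235396, 0.10862602, 0.41356693]), array([ 1.43156956,  0.54307094, -0.39505473, -1.23355468]))
[0.62075085 0.1078041  0.41775699]
```

```bash
cat >> h.py <<'E'
def tool(psi,D):
    p,d=np.radians([psi,D])
    z=np.array([np.cos(d)*np.cos(p),np.cos(d)*np.sin(p),-np.sin(d)]);y=np.array([np.sin(p),-np.cos(p),0])
    return R.from_matrix(np.c_[np.cross(y,z),y,z])
def rel(pos,rot):
    s=bot.read_state()
    print("t",round(s["t"],2),"shift cm",np.round((pos-s["tcp_pos"])*100,2),"turn",np.round(np.degrees((rot*R.from_quat(s["ee_rot"]).inv()).as_rotvec()),2))
E
python3 - <<'E'
from h import *
r=tool(6.3,50);z=r.as_matrix()[:,2]
g=np.array([.5515,-.2164,.0975])
rel(g+(.0188-.13)*z,r)
E
```

```text
t 0.1 shift cm [26.59 30.84 -2.18] turn [  9.68 -38.92 -15.03]
```

Emit:
{"method": "carry_out", "body": {"plan": [[1,[3,3,3],[1,-5,-2]],[1,[6,6,4],[2,-10,-4]],[1,[9,9,4],[3,-15,-6]],[1,[12,12,4],[4,-20,-8]],[1,[15,15,4],[5,-25,-10]],[1,[18,18,3],[6,-30,-12]],[1,[20.5,21.5,2],[8,-34,-14]],[1,[23,25,1],[9.7,-38.9,-15]],[1,[25,28.5,0],[9.7,-38.9,-15]],[1,[26.6,30.8,0],[9.7,-38.9,-15]]], "squeeze": 55}}

```text
t: 0.93
tcp_pos: [0.4761, -0.227, 0.2017]
ee_rot: [0.939, 0.05, 0.34, -0.021]
force: [0.8, -0.2, 0.0]
grip_width: 0.0938
```

```bash
python3 - <<'E'
from h import *
s=bot.read_state();w=cams.camera("wrist");print(s["t"],s["tcp_pos"],s["qpos"].round(2),R.from_quat(s["ee_rot"]).as_matrix().round(3).tolist(),s["joint_velocities"].round(3))
np.save("w1.npy",Twrist(s))
cv2.imwrite("pics/w1raw.png",w)
cv2.imwrite("pics/w1.png",cv2.resize(w,(800,600),interpolation=cv2.INTER_CUBIC))
E
```

```text
0.9333 [ 0.47607309 -0.22701176  0.20167029] [-1.01 -0.18  2.12  0.75  1.01  0.1 ] [[0.764, 0.107, 0.637], [0.079, -0.994, 0.072], [0.641, -0.005, -0.768]] [ 1.271 -0.236  0.247 -0.031 -0.853  0.941]
```

View pics/w1.png

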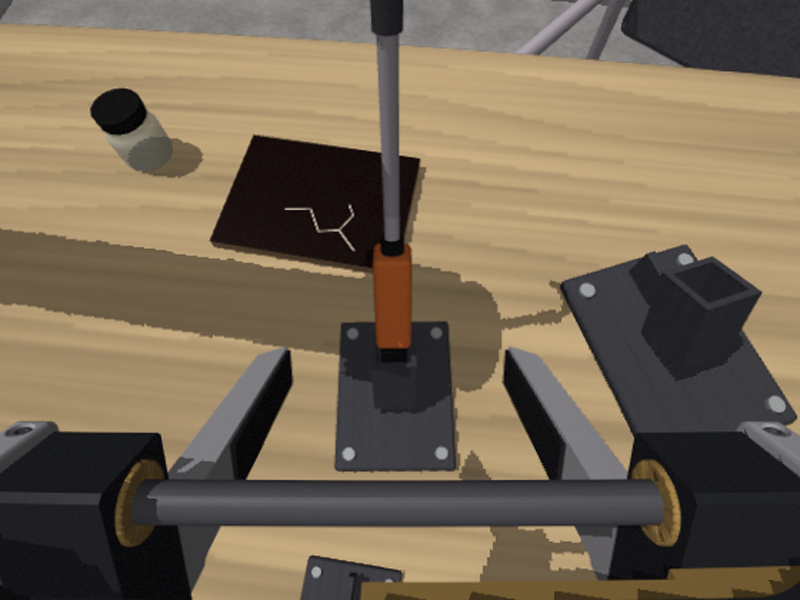

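The wrist view shows the grip at (374–411, 247–350) in the enlarged picture and the base corners at (342,322), (448,322), (456,469) and (335,470). The jar is at (130,130) with its base around (152,155). I'll refit with all three views.

```bash
python3 - <<'E'
from h import *
S=lambda l:np.array([(250+x/4,145+y/4) for x,y in l])
T=lambda l:np.array([(300+(x-400)/4,150+y/4) for x,y in l])
W=lambda l:np.array(l)*.7-.15
Tw=np.load("w1.npy")
ct=T([(450,238),(567,226),(587,376),(470,388)]);ss=S([(280,322),(253,394),(122,357)])
cw=W([(342,322),(448,322),(456,469),(335,470)])
c=np.array([[65,50,10],[65,-50,10],[-65,-50,10],[-65,50,10]])/1e3
st=lambda p:R.from_euler('z',p[2]).apply(c)+[p[0],p[1],0]
f=lambda p:np.r_[(proj("top",st(p))-ct).ravel(),(proj("side",st(p))[[2,3,0]]-ss).ravel(),(proj("w",st(p),Tw) if 0 else proj("wrist",st(p),Tw)-cw).ravel()]
r=least_squares(f,[.5,-.2,0]);p0=r.x;print(p0,np.degrees(p0[2]),np.round(r.fun,1))
mk=lambda q:(R.from_euler('ZYX',q[3:6]),q[:3])
feat=np.array([[0,0,133],[0,0,58],[-40,0,310.5]])/1e3
up=np.array([-np.sin(np.radians(20)),0,np.cos(np.radians(20))]);feat[2]+=9e-3*up
featw=np.array([[-15,0,133],[-15,0,58]])/1e3
ft=T([(530,189),(548,32)]);fs=S([(137,220),(174,287),(69,48)]);fw=W([(393,250),(394,348)])
def g(q):
    r,t=mk(q);P=r.apply(feat)+t;Q=r.apply(featw)+t
    return np.r_[(proj("top",P[[0,2]])-ft).ravel(),(proj("side",P)-fs).ravel(),(proj("wrist",Q,Tw)-fw).ravel(),(t-np.r_[p0[:2],.018])/.004,(q[3]-p0[2])/.04,(q[4]-np.radians(29))/.06,q[5]/.04]
r=least_squares(g,np.r_[p0[:2],.018,p0[2],.5,0]);q=r.x
print(q,np.degrees(q[3:]),np.round(r.fun,1))
rr,t=mk(q);G=rr.apply([0,0,.0955])+t;print("grip",G,"hook",rr.apply([-.04,0,.3105])+t)
# jar base: cap top centre at z=.07
for a,cam,z in(((118,108),"w",.07),):
    h=lambda X:(proj("wrist",np.r_[X,z],Tw)[0]-W([a])[0])
    print("jar",least_squares(h,[.6,0]).x)
tr=tool(np.degrees(q[3]),50);z=tr.as_matrix()[:,2]
rel(G+(.0188-.06)*z,tr);rel(G+.0188*z,tr)
E
```

```text
[ 0.50402366 -0.22190951  0.1122856 ] 6.4334907652360505 [-0.3 -1.1  0.3 -1.2  0.5  0.2 -0.5  0.5  0.9 -1.6 -0.2 -1.3 -0.8 -1.5
 -0.9 -0.3  0.4 -0.9  0.3  0.9 -0.8  0.7]
[ 0.50480248 -0.22259512  0.02286658  0.11065924  0.58288004 -0.00755528] [ 6.34030724 33.396566   -0.43288539] [-0.6 -0.4  0.7  0.1 -1.5 -0.8 -0.5 -2.3 -2.1 -1.5 -0.6  3.6  0.2 -2.1
  0.2 -0.2  1.2 -0.   1.3 -0.2]
grip [ 0.55696592 -0.21607312  0.10259543] hook [ 0.64121097 -0.20507802  0.30410692]
jar [0.74380608 0.083198  ]
t 0.98 shift cm [ 5.18 -0.12 -6.74] turn [-0.61 -0.14 -0.54]
t 0.98 shift cm [  9.01   0.3  -11.33] turn [-0.61 -0.14 -0.54]
```

Emit:
{"method": "carry_out", "body": {"plan": [[1,[2.5,-0.1,-3],[-0.6,0,-0.5]],[1,[5.2,-0.1,-6.7],[-0.6,0,-0.5]],[1,[5.2,-0.1,-6.7],[-0.6,0,-0.5]],[1,[6.2,0,-7.9],[-0.6,0,-0.5]],[1,[7.2,0.1,-9.1],[-0.6,0,-0.5]],[1,[8.1,0.2,-10.3],[-0.6,0,-0.5]],[1,[9,0.3,-11.4],[-0.6,0,-0.5]],[1,[9,0.3,-11.4],[-0.6,0,-0.5]],[1,[9,0.3,-11.4],[-0.6,0,-0.5]],[1,[9,0.3,-11.4],[-0.6,0,-0.5]]]}}

```text
t: 1.82
tcp_pos: [0.5688, -0.2154, 0.0885]
ee_rot: [0.939, 0.052, 0.341, -0.019]
force: [-0.4, 0.1, 0.7]
grip_width: 0.0941
```

```bash
python3 - <<'E'
from h import *
s=bot.read_state();w=cams.camera("wrist");print(s["t"],s["tcp_pos"],s["qpos"].round(2),s["force"],s["joint_velocities"].round(3))
np.save("w2.npy",Twrist(s))
cv2.imwrite("pics/w2.png",cv2.resize(w,(800,600),interpolation=cv2.INTER_CUBIC))
tr=tool(6.34,50);z=tr.as_matrix()[:,2];rel(np.array([.556,-.216,.101])+.0188*z,tr)
E
```

```text
1.8167 [ 0.56882481 -0.21536233  0.08847539] [-0.8   0.17  2.06  0.95  0.68 -0.04] [-0.39101685  0.11297265  0.69785066] [-0.002 -0.012 -0.003  0.003 -0.004 -0.002]
t 1.87 shift cm [-0.09  0.09 -0.21] turn [ 0.05 -0.07 -0.01]
```

View pics/w2.png

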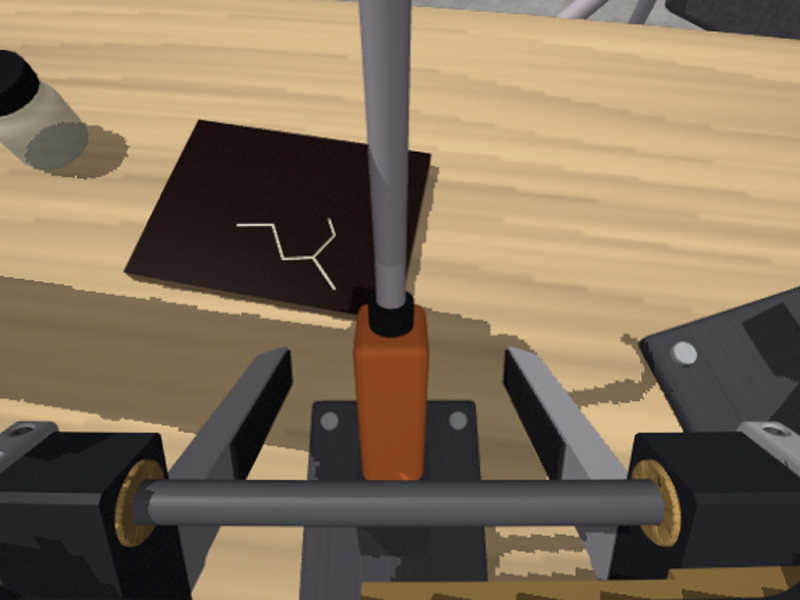

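The grip is nearly centred between the fingers: its axis is at column 392, the jaw midline at 398. A small correction, then close.

Emit:
{"method": "carry_out", "body": {"plan": [[1,[-0.1,0.15,-0.2],[0,0,0]],[1,[-0.1,0.15,-0.2],[0,0,0]],[0,[-0.1,0.15,-0.2],[0,0,0]],[0,[-0.1,0.15,-0.2],[0,0,0]],[0,[-0.1,0.15,-0.2],[0,0,0]],[0,[-0.1,0.15,-0.2],[0,0,0]],[0,[-0.1,0.15,-0.2],[0,0,0]],[0,[-0.1,0.15,-0.2],[0,0,0]],[0,[-0.1,0.15,-0.2],[0,0,0]],[0,[-0.1,0.15,-0.2],[0,0,0]]], "squeeze": 60}}

```text
t: 2.7
tcp_pos: [0.5679, -0.214, 0.0866]
ee_rot: [0.938, 0.052, 0.341, -0.019]
force: [-0.7, -0.2, -0.1]
grip_width: 0.0443
```

Emit:
{"method": "carry_out", "body": {"plan": [[0,[0,0,0],[0,0,0]],[0,[0,0,0],[0,0,0]],[0,[0,0,0],[0,0,0]],[0,[0,0,0],[0,0,0]],[0,[0,0,0],[0,0,0]],[0,[0,0,0],[0,0,0]],[0,[0,0,0],[0,0,0]],[0,[0,0,0],[0,0,0]],[0,[0,0,0],[0,0,0]],[0,[0,0,0],[0,0,0]]]}}

```text
t: 3.53
tcp_pos: [0.5679, -0.2137, 0.0866]
ee_rot: [0.938, 0.052, 0.341, -0.019]
force: [0.1, 0.6, 0.1]
grip_width: 0.0257
```

```bash
python3 - <<'E'
from h import *
s=bot.read_state();print(s["t"],s["tcp_pos"],s["ee_rot"],s["force"],s["moment"],s["grip_width"])
w=cams.camera("wrist");T=Twrist(s);np.save("w3.npy",T);cv2.imwrite("pics/w3raw.png",w)
a=cams.camera("side");b=cams.camera("top");cv2.imwrite("pics/side3.png",a);cv2.imwrite("pics/top3.png",b)
o=np.hstack([cv2.resize(w[150:350,200:340],(420,600),interpolation=cv2.INTER_CUBIC),
 np.vstack([cv2.resize(a[150:240,255:320],(217,300),interpolation=cv2.INTER_CUBIC),cv2.resize(b[150:240,300:365],(217,300),interpolation=cv2.INTER_CUBIC)])])
cv2.imwrite("pics/w3.png",o)
E
```

```text
3.5333 [ 0.56786993 -0.21374449  0.08661945] [ 0.93846274  0.0522322   0.34088745 -0.01884769] [0.08264793 0.61924354 0.0966874 ] [0.25568984 0.15242468 0.11256376] 0.025711915826451655
```

View pics/w3.png

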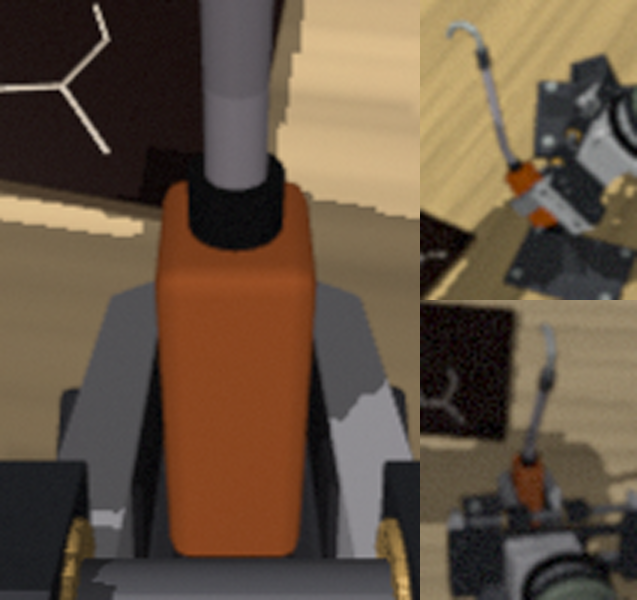

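Gripped (width 25.7 mm). The grip's face edges are at crop rows 281 and 555, and the hook apex is at side (267.7,158). I'll fit the pole in the tool frame.

```bash
cat >> h.py <<'E'
up20=lambda a,b:np.array([-.04+a*np.cos(np.radians(20))-b*np.sin(np.radians(20)),0,.3105+a*np.sin(np.radians(20))+b*np.cos(np.radians(20))]) # hook frame (a ahead,b up) -> pole, when lean 20 upright
E
python3 - <<'E'
from h import *
print(up20(18.5e-3,0),up20(0,9.5e-3))
s=bot.read_state();Rt=R.from_quat(s["ee_rot"]);tp=s["tcp_pos"];Tw=np.load("w3.npy")
w=lambda x,y:np.array([200+x/3-.33,150+y/3-.33])
P3=np.array([[-15,12,133],[-15,-12,133],[-15,12,58],[-15,-12,58],[15,12,133],[15,-12,133]])/1e3
u3=np.array([w(159,281),w(314,281),w(175,555),w(300,555),w(166,185),w(304,185)])
hs=np.array([up20(.002,.006),up20(.015,-.0125)]);us=np.array([(267.8,158.0),(264.6,161.4)])
ht=np.array([up20(.0185,-.003)]);ut=np.array([(336.8,157.2)])
# pole in tool: pole y = -tool y ; rotate about tool y by angle a
def pose(q):
    # pole axes in tool frame: pole z = tool x rotated
    a=q[2];z=np.array([np.cos(a),0,-np.sin(a)]);y=np.array([0,-1,0]);x=np.cross(y,z)
    Rp=R.from_matrix(np.c_[x,y,z])*R.from_euler('xz',[q[4],q[5]])
    t=np.array([q[0],q[3],q[1]])   # grip centre in tool frame
    return Rp,t-Rp.apply([0,0,.0955])
def world(q,P):
    Rp,t=pose(q);return Rt.apply(Rp.apply(P)+t)+tp
def g(q,wt=1):
    return np.r_[(proj("wrist",world(q,P3),Tw)-u3).ravel(),(proj("side",world(q,hs))-us).ravel(),(proj("top",world(q,ht))-ut).ravel(),q[3]/.001,q[4]/.015,q[5]/.02]
r=least_squares(g,[0,-.0188,0.3,0,0,0]);q=r.x
print(q,np.degrees(q[2]),np.round(r.fun,1))
Rp,t=pose(q);W=Rt*Rp
print("z axis",W.apply([0,0,1]),"lean",np.degrees(np.arccos(W.apply([0,0,1])[2])),"foot",Rt.apply(t)+tp,"hook",world(q,np.array([[-.04,0,.3105]])))
np.savez("pole.npz",R=Rp.as_matrix(),t=t,q=q)
E
```

```text
[-0.02261569  0.          0.31682737] [-0.04324919  0.          0.31942708]
[-5.27313742e-03 -1.50613553e-02  3.12313140e-01  1.30795342e-03
 -3.56446770e-05  6.54410467e-03] 17.894224790369734 [ 1.2  1.2 -1.2  0.9  1.3  0.8 -2.1  0.5  1.9 -1.7 -1.8 -1.9 -0.8 -0.2
  0.1  0.7 -0.1  0.2  1.3 -0.   0.3]
z axis [0.52931343 0.05934211 0.84634852] lean 32.183292595598 foot [ 0.50383884 -0.22225193  0.01394308] hook [[ 0.63457454 -0.20783394  0.2980391 ]]
```

```bash
cat >> h.py <<'E'
def pose(q):
    a=q[2];z=np.array([np.cos(a),0,-np.sin(a)]);y=np.array([0,-1,0]);x=np.cross(y,z)
    Rp=R.from_matrix(np.c_[x,y,z])*R.from_euler('xz',[q[4],q[5]])
    return Rp,np.array([q[0],q[3],q[1]])-Rp.apply([0,0,.0955])
E
python3 - <<'E'
from h import *
s=bot.read_state();Rt=R.from_quat(s["ee_rot"]);tp=s["tcp_pos"];Tw=np.load("w3.npy")
w=lambda x,y:np.array([200+x/3-.33,150+y/3-.33])
P3=np.array([[-15,12,133],[-15,-12,133],[-15,12,58],[-15,-12,58],[15,12,133],[15,-12,133]])/1e3
u3=np.array([w(159,281),w(314,281),w(175,555),w(300,555),w(166,185),w(304,185)])
hs=np.array([up20(.002,.006),up20(.015,-.0125)]);us=np.array([(267.8,158.0),(264.6,161.4)])
ht=np.array([up20(.0185,-.003)]);ut=np.array([(336.8,157.2)])
def world(q,P):
    Rp,t=pose(q);return Rt.apply(Rp.apply(P)+t)+tp
def g(q):
    return np.r_[(proj("wrist",world(q,P3),Tw)-u3).ravel()/2,(proj("side",world(q,hs))-us).ravel(),(proj("top",world(q,ht))-ut).ravel(),q[3]/.0005,q[4]/.01,q[5]/.01,(world(q,np.zeros((1,3)))[0,2]-.019)/.0005]
r=least_squares(g,[0,-.0188,0.3,0,0,0]);q=r.x
print(q,np.degrees(q[2]),np.round(r.fun,1))
Rp,t=pose(q);W=Rt*Rp
print("z axis",W.apply([0,0,1]),"lean",np.degrees(np.arccos(W.apply([0,0,1])[2])),"foot",Rt.apply(t)+tp,"hook",world(q,np.array([[-.04,0,.3105]])))
np.savez("pole.npz",R=Rp.as_matrix(),t=t,q=q,tp=tp,rot=s["ee_rot"])
E
```

```text
[-0.00312674 -0.01951406  0.31260904  0.0007668  -0.00041577  0.00168785] 17.911178602450885 [-0.5  0.3 -0.8  0.3 -0.1  1.3 -1.3  1.3  0.2 -1.6 -1.  -1.6 -0.5 -1.1
  0.3 -0.2  0.   0.1  1.5 -0.   0.2 -0.6]
z axis [0.52902192 0.05969212 0.84650615] lean 32.16633174457319 foot [ 0.50260257 -0.22188047  0.01872016] hook [[ 0.63321928 -0.20716153  0.30285548]]
```

Emit:
{"method": "carry_out", "body": {"plan": [[0,[0.2,0.02,0.4],[0,0,0]],[0,[0.5,0.05,1.1],[0,0,0]],[0,[0.9,0.1,1.9],[0,0,0]],[0,[1.3,0.14,2.8],[0,0,0]],[0,[1.7,0.19,3.7],[0,0,0]],[0,[2.1,0.23,4.5],[0,0,0]],[0,[2.5,0.28,5.4],[0,0,0]],[0,[2.9,0.32,6.2],[0,0,0]],[0,[2.9,0.32,6.2],[0,0,0]],[0,[2.9,0.32,6.2],[0,0,0]]]}}

```text
t: 4.52
tcp_pos: [0.5967, -0.2107, 0.1485]
ee_rot: [0.939, 0.053, 0.341, -0.018]
force: [0.0, -0.1, -2.3]
grip_width: 0.0253
```

```bash
cat >> h.py <<'E'
def poleT():
    d=np.load("pole.npz");return R.from_matrix(d["R"]),d["t"]
def goto(point,local,lean,psi,show=True):
    """TCP pose putting pole-frame point 'local' at world 'point' with pole yaw psi, lean (deg)"""
    Rp,t=poleT();W=R.from_euler('ZY',[psi,lean],degrees=True)
    rot=W*Rp.inv();pos=np.asarray(point)-rot.apply(Rp.apply(local)+t)
    if show: rel(pos,rot)
    return pos,rot
def where(local):
    Rp,t=poleT();s=bot.read_state();r=R.from_quat(s["ee_rot"]);W=(r*Rp)
    z=W.apply([0,0,1]);return s["tcp_pos"]+r.apply(Rp.apply(local)+t),np.degrees([np.arctan2(z[1],z[0]),np.arccos(z[2])])
HOOK=np.array([-.04,0,.3105])
E
python3 - <<'E'
from h import *
def onz(n,px,z): return least_squares(lambda X:proj(n,np.r_[X,z])[0]-px,[.5,.2]).x
for a,b in(((2,116),(165,120.5)),((2,95),(160,98)),((2,137),(160,141))):
    A=onz("top",a,.61);B=onz("top",b,.61);print(A,B,np.degrees(np.arctan2(-(A-B)[0],(A-B)[1])))
# ring fit from side ellipse extremes + top
us=np.array([(190+x/4,150+(y-400)/4) for x,y in((90,549),(131,496),(120,489),(101,555))])
print(us)
th=np.linspace(0,2*np.pi,73)
def ring(p): 
    y=np.array([-np.sin(p[3]),np.cos(p[3]),0]);return p[:3]+.0225*(np.cos(th)[:,None]*y+np.sin(th)[:,None]*[0,0,1])
def f(p):
    P=proj("side",ring(p));Q=proj("top",ring(p))
    # measured bbox of ring centreline: side x 88..132, y 489..555 ; top lowest row
    s=lambda x:190+x/4; v=lambda y:150+(y-400)/4
    return np.r_[P[:,0].min()-s(90),P[:,0].max()-s(130),P[:,1].min()-v(491),P[:,1].max()-v(553),Q[:,1].max()-(110+176/4),Q[54]-[210,154],p[3]/.1]
r=least_squares(f,[.62,.108,.44,0]);print(r.x,r.fun.round(2))
print(where(HOOK))
E
```

```text
[0.63309938 0.47380541] [0.62091011 0.15711751] -2.2042180006061325
[0.67627214 0.48074951] [0.66542255 0.1694673 ] -1.996208484416121
[0.59106103 0.46728285] [0.58142046 0.16376339] -1.8192508408871022
[[212.5  187.25]
 [222.75 174.  ]
 [220.   172.25]
 [215.25 188.75]]
[ 0.61802574  0.10659781  0.4437438  -0.03062475] [ 0.45  0.13 -0.09  0.31 -0.25 -0.16 -0.26 -0.31]
(array([ 0.66214734, -0.20381955,  0.36470636]), array([ 6.56406868, 32.19497389]))
```

```bash
python3 - <<'E'
from h import *
goto([.555,.109,.4445],HOOK,11,-2)
E
```

```text
t 4.52 shift cm [-2.49 31.98  7.06] turn [  0.88 -21.2   -8.39]
```

Emit:
{"method": "carry_out", "body": {"plan": [[0,[-1,1.5,2],[0.1,-3,-1]],[0,[-2,4.5,4],[0.3,-7,-3]],[0,[-2.5,8,6],[0.5,-11,-5]],[0,[-2.5,12,7.1],[0.7,-15,-7]],[0,[-2.5,16,7.1],[0.9,-19,-8.4]],[0,[-2.5,20,7.1],[0.9,-21.2,-8.4]],[0,[-2.5,24,7.1],[0.9,-21.2,-8.4]],[0,[-2.5,28,7.1],[0.9,-21.2,-8.4]],[0,[-2.5,31,7.1],[0.9,-21.2,-8.4]],[0,[-2.5,32,7.1],[0.9,-21.2,-8.4]]]}}

```text
t: 5.35
tcp_pos: [0.5771, 0.0387, 0.2241]
ee_rot: [0.854, -0.014, 0.52, 0.008]
force: [0.5, -0.9, -2.9]
grip_width: 0.0257
```

Emit:
{"method": "carry_out", "body": {"plan": [[0,[0,0.1,0],[0,0,0]],[0,[0,0.1,0],[0,0,0]],[0,[0,0.1,0],[0,0,0]],[0,[0,0.1,0],[0,0,0]],[0,[0,0.1,0],[0,0,0]],[0,[0,0.1,0],[0,0,0]],[0,[0,0.1,0],[0,0,0]],[0,[0,0.1,0],[0,0,0]],[0,[0,0.1,0],[0,0,0]],[0,[0,0.1,0],[0,0,0]]]}}

```text
t: 6.18
tcp_pos: [0.5771, 0.0396, 0.2242]
ee_rot: [0.854, -0.014, 0.52, 0.008]
force: [-0.3, -0.4, -2.6]
grip_width: 0.0259
```

```bash
python3 - <<'E'
from h import *
goto([.555,.109,.4445],HOOK,11,-2);print(where(HOOK),bot.read_state()["qpos"].round(2),bot.read_state()["force"])
a=cams.camera("side");b=cams.camera("top");cv2.imwrite("pics/side4r.png",a);cv2.imwrite("pics/top4r.png",b)
print(proj("side",where(HOOK)[0]),proj("top",where(HOOK)[0]))
cv2.imwrite("pics/c4.png",np.hstack([cv2.resize(a[150:210,200:260],(400,400),interpolation=cv2.INTER_CUBIC),cv2.resize(b[130:190,180:240],(400,400),interpolation=cv2.INTER_CUBIC)]))
E
```

```text
t 6.18 shift cm [-0.53  6.96 -0.51] turn [ 0.04  1.63 -0.22]
(array([0.55388653, 0.03952871, 0.44899799]), array([-1.83301016,  9.36845207])) [-0.14 -0.25  2.37  2.26  0.12 -0.74] [-0.28030192 -0.42049784 -2.59297886]
[[250.94433875 172.27268331]] [[236.89953944 177.97284654]]
```

View pics/c4.png

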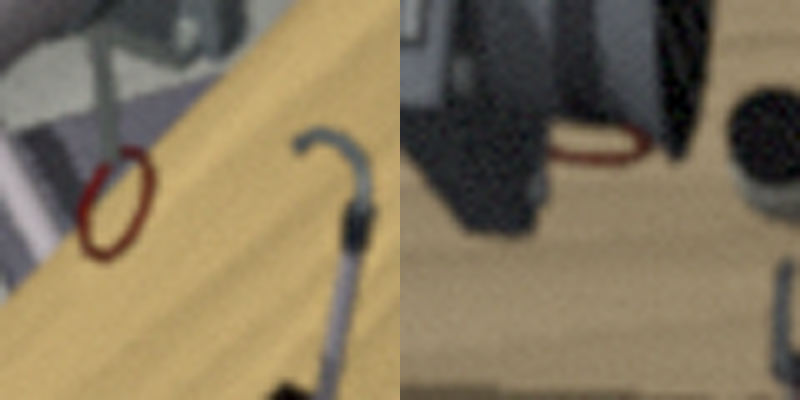

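The side crop shows the ring at (118,203) and the hook apex at (320,133). The hook is where the fit predicts, within about 1 px. The arm stopped 7 cm short in y near the wrist singularity (j5=0.12), so I'll yaw the tool left by about 20° instead.

```bash
python3 - <<'E'
from h import *
for psi in(20,25):
    d=np.array([np.cos(np.radians(psi)),np.sin(np.radians(psi)),0])
    p,r=goto(np.array([.619,.107,.4445])-.065*d,HOOK,12,psi); print(p, r.as_matrix()[:,2])
E
```

```text
t 6.28 shift cm [-0.73  5.02 -0.53] turn [-0.43  2.61 21.76]
[0.56979073 0.08987156 0.21886127] [ 0.81502927  0.29507335 -0.49865721]
t 6.28 shift cm [-0.56  4.6  -0.53] turn [-0.54  2.6  26.76]
[0.57147083 0.08564787 0.21886127] [ 0.7862105   0.36498499 -0.49865721]
```

Emit:
{"method": "carry_out", "body": {"plan": [[0,[-0.5,0,-0.5],[0,1,5]],[0,[-0.6,0,-0.5],[0,2,10]],[0,[-0.6,0,-0.5],[0,2.6,15]],[0,[-0.6,0.5,-0.5],[-0.3,2.6,19]],[0,[-0.6,1,-0.5],[-0.5,2.6,22.5]],[0,[-0.6,2,-0.5],[-0.5,2.6,25]],[0,[-0.6,3,-0.5],[-0.5,2.6,25]],[0,[-0.6,4,-0.5],[-0.5,2.6,25]],[0,[-0.6,4.7,-0.5],[-0.5,2.6,25]],[0,[-0.6,4.7,-0.5],[-0.5,2.6,25]]]}}

```text
t: 7.12
tcp_pos: [0.5705, 0.0883, 0.2188]
ee_rot: [0.848, 0.175, 0.49, -0.101]
force: [-0.9, 0.1, -3.0]
grip_width: 0.0256
```

```bash
python3 - <<'E'
from h import *
print(where(HOOK),bot.read_state()["qpos"].round(2))
d=lambda psi:np.array([np.cos(np.radians(psi)),np.sin(np.radians(psi)),0])
goto(np.array([.619,.107,.4445])-.065*d(23),HOOK,12,23)
goto(np.array([.619,.107,.4445])-.0*d(23),HOOK,12,23)
E
```

```text
(array([0.55905528, 0.08245514, 0.44447668]), array([23.34996173, 12.02867755])) [-0.39 -0.2   2.32  1.39  0.68 -0.24]
t 7.12 shift cm [ 0.03 -0.09  0.  ] turn [-0.   -0.03 -0.42]
t 7.12 shift cm [6.01 2.45 0.  ] turn [-0.   -0.03 -0.42]
```

Emit:
{"method": "carry_out", "body": {"plan": [[0,[0.5,0.2,0],[0,0,0]],[0,[1,0.4,0],[0,0,0]],[0,[1.5,0.6,0],[0,0,0]],[0,[2,0.8,0],[0,0,0]],[0,[2.5,1,0],[0,0,0]],[0,[3,1.2,0],[0,0,0]],[0,[3.5,1.4,0],[0,0,0]],[0,[3.5,1.4,0],[0,0,0]],[0,[3.5,1.4,0],[0,0,0]],[0,[3.5,1.4,0],[0,0,0]]]}}

```text
t: 7.95
tcp_pos: [0.6054, 0.1023, 0.2186]
ee_rot: [0.848, 0.175, 0.49, -0.101]
force: [-0.6, -0.3, -3.5]
grip_width: 0.0256
```

```bash
python3 - <<'E'
from h import *
print(where(HOOK),bot.read_state()["force"])
a=cams.camera("side");b=cams.camera("top")
print(proj("side",where(HOOK)[0]),proj("top",where(HOOK)[0]))
cv2.imwrite("pics/c5.png",np.hstack([cv2.resize(a[155:205,195:245],(400,400),interpolation=cv2.INTER_CUBIC),cv2.resize(b[130:180,190:240],(400,400),interpolation=cv2.INTER_CUBIC)]))
E
```

```text
(array([0.59402372, 0.09652237, 0.4442526 ]), array([23.30145706, 12.04811087])) [-0.55036178 -0.33706798 -3.46913616]
[[227.50011228 181.02581509]] [[212.19909986 160.93865985]]
```

View pics/c5.png

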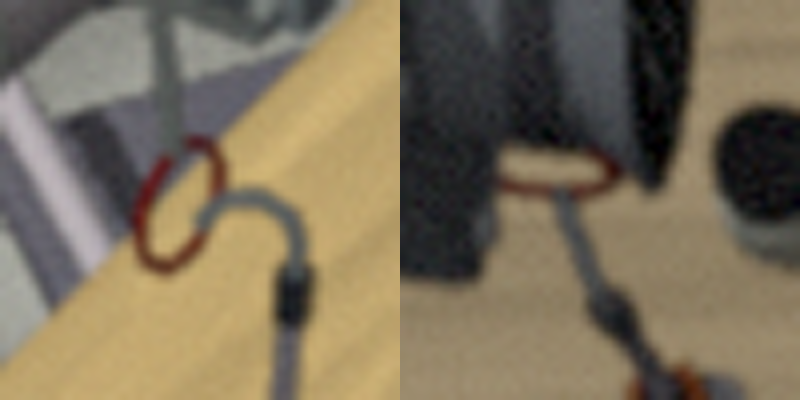

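Tip at side crop (203,228) and top crop (562,190), aimed inside the ring (centre side (180,205), top column 558). Continuing in, 2 mm higher.

Emit:
{"method": "carry_out", "body": {"plan": [[0,[0,0,0.2],[0,0,0]],[0,[0.4,0.17,0.2],[0,0,0]],[0,[0.8,0.34,0.2],[0,0,0]],[0,[1.2,0.5,0.2],[0,0,0]],[0,[1.6,0.7,0.2],[0,0,0]],[0,[2,0.85,0.2],[0,0,0]],[0,[2.4,1,0.2],[0,0,0]],[0,[2.5,1.05,0.2],[0,0,0]],[0,[2.5,1.05,0.2],[0,0,0]],[0,[2.5,1.05,0.2],[0,0,0]]]}}

```text
t: 8.88
tcp_pos: [0.6302, 0.1129, 0.2205]
ee_rot: [0.848, 0.175, 0.49, -0.101]
force: [-0.8, 0.3, -2.8]
grip_width: 0.0256
```

Emit:
{"method": "carry_out", "body": {"plan": [[0,[0,0,-0.2],[0,0,0]],[0,[0,0,-0.4],[0,0,0]],[0,[0,0,-0.6],[0,0,0]],[0,[0,0,-0.8],[0,0,0]],[0,[0,0,-1],[0,0,0]],[0,[0,0,-1.2],[0,0,0]],[0,[0,0,-1.4],[0,0,0]],[0,[0,0,-1.6],[0,0,0]],[0,[0,0,-1.6],[0,0,0]],[0,[0,0,-1.6],[0,0,0]]]}}

```text
t: 9.72
tcp_pos: [0.6301, 0.1129, 0.2042]
ee_rot: [0.848, 0.175, 0.49, -0.101]
force: [0.5, 0.4, -2.8]
grip_width: 0.0255
```

```bash
python3 - <<'E'
from h import *
print(where(HOOK),bot.read_state()["force"])
a=cams.camera("side");b=cams.camera("top")
cv2.imwrite("pics/c6.png",np.hstack([cv2.resize(a[155:205,195:245],(400,400),interpolation=cv2.INTER_CUBIC),cv2.resize(b[130:180,190:240],(400,400),interpolation=cv2.INTER_CUBIC)]))
E
```

```text
(array([0.61895896, 0.10699279, 0.42985065]), array([23.16950796, 12.07624335])) [ 0.45372351  0.35254625 -2.79690018]
```

View pics/c6.png

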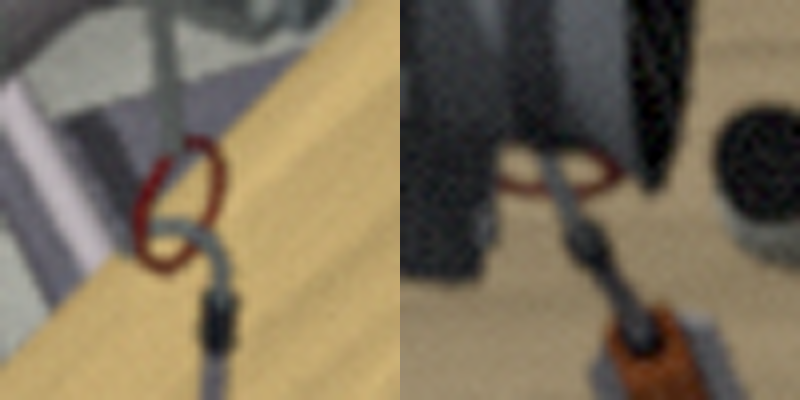

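The side crop shows the hook through the ring, above its lowest wire at (160,265). Lowering now to seat it and begin the pull.

Emit:
{"method": "carry_out", "body": {"plan": [[0,[0,0,-0.1],[0,0,0]],[0,[0,0,-0.2],[0,0,0]],[0,[0,0,-0.3],[0,0,0]],[0,[0,0,-0.4],[0,0,0]],[0,[0,0,-0.5],[0,0,0]],[0,[0,0,-0.6],[0,0,0]],[0,[0,0,-0.7],[0,0,0]],[0,[0,0,-0.8],[0,0,0]],[0,[0,0,-0.9],[0,0,0]],[0,[0,0,-1],[0,0,0]]]}}

```text
t: 10.65
tcp_pos: [0.6303, 0.1129, 0.1945]
ee_rot: [0.848, 0.175, 0.49, -0.101]
force: [-0.3, 0.4, -0.2]
grip_width: 0.0256
```

Emit:
{"method": "carry_out", "body": {"plan": [[0,[0,0,-0.1],[0,0,0]],[0,[0,0,-0.2],[0,0,0]],[0,[0,0,-0.3],[0,0,0]],[0,[0,0,-0.4],[0,0,0]],[0,[0,0,-0.5],[0,0,0]],[0,[0,0,-0.6],[0,0,0]],[0,[0,0,-0.7],[0,0,0]],[0,[0,0,-0.8],[0,0,0]],[0,[0,0,-0.9],[0,0,0]],[0,[0,0,-1],[0,0,0]]]}}

```text
t: 11.48
tcp_pos: [0.6303, 0.1129, 0.1844]
ee_rot: [0.848, 0.175, 0.49, -0.101]
force: [-1.4, 0.3, 0.4]
grip_width: 0.0257
```

Emit:
{"method": "carry_out", "body": {"plan": [[0,[0,0,-0.15],[0,0,0]],[0,[0,0,-0.3],[0,0,0]],[0,[0,0,-0.45],[0,0,0]],[0,[0,0,-0.6],[0,0,0]],[0,[0,0,-0.75],[0,0,0]],[0,[0,0,-0.9],[0,0,0]],[0,[0,0,-1.05],[0,0,0]],[0,[0,0,-1.2],[0,0,0]],[0,[0,0,-1.35],[0,0,0]],[0,[0,0,-1.4],[0,0,0]]]}}

```text
t: 12.32
tcp_pos: [0.6301, 0.1129, 0.1699]
ee_rot: [0.848, 0.175, 0.49, -0.101]
force: [-0.7, -0.5, -0.3]
grip_width: 0.0254
```

Emit:
{"method": "carry_out", "body": {"plan": [[0,[0,0,-0.03],[0,0,0]],[0,[0,0,-0.06],[0,0,0]],[0,[0,0,-0.09],[0,0,0]],[0,[0,0,-0.12],[0,0,0]],[0,[0,0,-0.15],[0,0,0]],[0,[0,0,-0.18],[0,0,0]],[0,[0,0,-0.21],[0,0,0]],[0,[0,0,-0.24],[0,0,0]],[0,[0,0,-0.25],[0,0,0]],[0,[0,0,-0.25],[0,0,0]]]}}

```text
t: 13.15
tcp_pos: [0.6301, 0.1129, 0.1674]
ee_rot: [0.848, 0.175, 0.49, -0.101]
force: [-0.9, 0.5, -1.0]
grip_width: 0.0258
```

Emit:
{"method": "carry_out", "body": {"plan": [[0,[0,0,-0.03],[0,0,0]],[0,[0,0,-0.06],[0,0,0]],[0,[0,0,-0.09],[0,0,0]],[0,[0,0,-0.12],[0,0,0]],[0,[0,0,-0.15],[0,0,0]],[0,[0,0,-0.18],[0,0,0]],[0,[0,0,-0.21],[0,0,0]],[0,[0,0,-0.24],[0,0,0]],[0,[0,0,-0.27],[0,0,0]],[0,[0,0,-0.27],[0,0,0]]]}}

```text
t: 13.98
tcp_pos: [0.6301, 0.1129, 0.1646]
ee_rot: [0.848, 0.175, 0.49, -0.101]
force: [-0.7, -0.8, 0.4]
grip_width: 0.026
```

Emit:
{"method": "carry_out", "body": {"plan": [[0,[0,0,-0.03],[0,0,0]],[0,[0,0,-0.06],[0,0,0]],[0,[0,0,-0.09],[0,0,0]],[0,[0,0,-0.12],[0,0,0]],[0,[0,0,-0.15],[0,0,0]],[0,[0,0,-0.18],[0,0,0]],[0,[0,0,-0.21],[0,0,0]],[0,[0,0,-0.24],[0,0,0]],[0,[0,0,-0.27],[0,0,0]],[0,[0,0,-0.27],[0,0,0]]]}}

```text
t: 14.82
tcp_pos: [0.6301, 0.1129, 0.1618]
ee_rot: [0.848, 0.175, 0.49, -0.101]
force: [-1.3, 0.9, -0.7]
grip_width: 0.0258
```

Emit:
{"method": "carry_out", "body": {"plan": [[0,[0,0,-0.03],[0,0,0]],[0,[0,0,-0.06],[0,0,0]],[0,[0,0,-0.09],[0,0,0]],[0,[0,0,-0.12],[0,0,0]],[0,[0,0,-0.15],[0,0,0]],[0,[0,0,-0.18],[0,0,0]],[0,[0,0,-0.21],[0,0,0]],[0,[0,0,-0.24],[0,0,0]],[0,[0,0,-0.27],[0,0,0]],[0,[0,0,-0.27],[0,0,0]]]}}

```text
t: 15.65
tcp_pos: [0.63, 0.1129, 0.159]
ee_rot: [0.848, 0.175, 0.489, -0.101]
force: [-0.9, -0.1, -0.9]
grip_width: 0.0254
```

Emit:
{"method": "carry_out", "body": {"plan": [[0,[0,0,-0.03],[0,0,0]],[0,[0,0,-0.06],[0,0,0]],[0,[0,0,-0.09],[0,0,0]],[0,[0,0,-0.12],[0,0,0]],[0,[0,0,-0.15],[0,0,0]],[0,[0,0,-0.18],[0,0,0]],[0,[0,0,-0.21],[0,0,0]],[0,[0,0,-0.24],[0,0,0]],[0,[0,0,-0.27],[0,0,0]],[0,[0,0,-0.27],[0,0,0]]]}}

```text
t: 16.48
tcp_pos: [0.63, 0.1129, 0.1561]
ee_rot: [0.848, 0.175, 0.489, -0.101]
force: [-1.0, 0.2, -1.2]
grip_width: 0.0256
```

Emit:
{"method": "carry_out", "body": {"plan": [[0,[0,0,-0.03],[0,0,0]],[0,[0,0,-0.06],[0,0,0]],[0,[0,0,-0.09],[0,0,0]],[0,[0,0,-0.12],[0,0,0]],[0,[0,0,-0.15],[0,0,0]],[0,[0,0,-0.18],[0,0,0]],[0,[0,0,-0.21],[0,0,0]],[0,[0,0,-0.24],[0,0,0]],[0,[0,0,-0.27],[0,0,0]],[0,[0,0,-0.27],[0,0,0]]]}}

```text
t: 17.32
tcp_pos: [0.6299, 0.1129, 0.1533]
ee_rot: [0.848, 0.175, 0.489, -0.102]
force: [-1.0, -0.0, -0.3]
grip_width: 0.0256
```

Emit:
{"method": "carry_out", "body": {"plan": [[0,[0,0,-0.03],[0,0,0]],[0,[0,0,-0.06],[0,0,0]],[0,[0,0,-0.09],[0,0,0]],[0,[0,0,-0.12],[0,0,0]],[0,[0,0,-0.15],[0,0,0]],[0,[0,0,-0.18],[0,0,0]],[0,[0,0,-0.21],[0,0,0]],[0,[0,0,-0.24],[0,0,0]],[0,[0,0,-0.27],[0,0,0]],[0,[0,0,-0.27],[0,0,0]]]}}

```text
t: 18.15
tcp_pos: [0.6298, 0.1129, 0.1505]
ee_rot: [0.848, 0.175, 0.489, -0.101]
force: [-0.4, 0.2, -0.5]
grip_width: 0.0253
```

Emit:
{"method": "carry_out", "body": {"plan": [[0,[0,0,-0.03],[0,0,0]],[0,[0,0,-0.06],[0,0,0]],[0,[0,0,-0.09],[0,0,0]],[0,[0,0,-0.12],[0,0,0]],[0,[0,0,-0.15],[0,0,0]],[0,[0,0,-0.18],[0,0,0]],[0,[0,0,-0.21],[0,0,0]],[0,[0,0,-0.24],[0,0,0]],[0,[0,0,-0.27],[0,0,0]],[0,[0,0,-0.27],[0,0,0]]]}}

```text
t: 18.98
tcp_pos: [0.6298, 0.1129, 0.1477]
ee_rot: [0.848, 0.175, 0.489, -0.102]
force: [0.2, -0.0, -0.6]
grip_width: 0.0255
```

Emit:
{"method": "carry_out", "body": {"plan": [[0,[0,0,-0.04],[0,0,0]],[0,[0,0,-0.08],[0,0,0]],[0,[0,0,-0.12],[0,0,0]],[0,[0,0,-0.16],[0,0,0]],[0,[0,0,-0.2],[0,0,0]],[0,[0,0,-0.24],[0,0,0]],[0,[0,0,-0.27],[0,0,0]],[0,[0,0,-0.3],[0,0,0]],[0,[0,0,-0.3],[0,0,0]],[0,[0,0,-0.3],[0,0,0]]]}}

```text
t: 19.82
tcp_pos: [0.6298, 0.1128, 0.1446]
ee_rot: [0.849, 0.175, 0.489, -0.101]
force: [-0.5, 0.0, -0.1]
grip_width: 0.0254
```

Emit:
{"method": "carry_out", "body": {"plan": [[0,[0,0,-0.04],[0,0,0]],[0,[0,0,-0.08],[0,0,0]],[0,[0,0,-0.12],[0,0,0]],[0,[0,0,-0.16],[0,0,0]],[0,[0,0,-0.2],[0,0,0]],[0,[0,0,-0.24],[0,0,0]],[0,[0,0,-0.27],[0,0,0]],[0,[0,0,-0.3],[0,0,0]],[0,[0,0,-0.3],[0,0,0]],[0,[0,0,-0.3],[0,0,0]]]}}

```text
t: 20.65
tcp_pos: [0.6297, 0.1129, 0.1415]
ee_rot: [0.849, 0.175, 0.489, -0.101]
force: [-1.2, -0.7, -0.1]
grip_width: 0.0256
```

Emit:
{"method": "carry_out", "body": {"plan": [[0,[0,0,-0.04],[0,0,0]],[0,[0,0,-0.08],[0,0,0]],[0,[0,0,-0.12],[0,0,0]],[0,[0,0,-0.16],[0,0,0]],[0,[0,0,-0.2],[0,0,0]],[0,[0,0,-0.24],[0,0,0]],[0,[0,0,-0.27],[0,0,0]],[0,[0,0,-0.3],[0,0,0]],[0,[0,0,-0.3],[0,0,0]],[0,[0,0,-0.3],[0,0,0]]]}}

```text
t: 21.48
tcp_pos: [0.6296, 0.1129, 0.1383]
ee_rot: [0.849, 0.175, 0.489, -0.101]
force: [-2.1, 1.2, -0.2]
grip_width: 0.0257
```

Emit:
{"method": "carry_out", "body": {"plan": [[0,[0,0,-0.04],[0,0,0]],[0,[0,0,-0.08],[0,0,0]],[0,[0,0,-0.12],[0,0,0]],[0,[0,0,-0.16],[0,0,0]],[0,[0,0,-0.2],[0,0,0]],[0,[0,0,-0.24],[0,0,0]],[0,[0,0,-0.27],[0,0,0]],[0,[0,0,-0.3],[0,0,0]],[0,[0,0,-0.3],[0,0,0]],[0,[0,0,-0.3],[0,0,0]]]}}

```text
t: 22.32
tcp_pos: [0.6296, 0.1129, 0.1352]
ee_rot: [0.849, 0.175, 0.489, -0.102]
force: [-1.5, 0.3, -1.3]
grip_width: 0.0258
```

Emit:
{"method": "carry_out", "body": {"plan": [[0,[0,0,-0.04],[0,0,0]],[0,[0,0,-0.08],[0,0,0]],[0,[0,0,-0.12],[0,0,0]],[0,[0,0,-0.16],[0,0,0]],[0,[0,0,-0.2],[0,0,0]],[0,[0,0,-0.24],[0,0,0]],[0,[0,0,-0.27],[0,0,0]],[0,[0,0,-0.3],[0,0,0]],[0,[0,0,-0.3],[0,0,0]],[0,[0,0,-0.3],[0,0,0]]]}}

```text
t: 23.15
tcp_pos: [0.6295, 0.1129, 0.1321]
ee_rot: [0.849, 0.175, 0.489, -0.102]
force: [-0.9, 1.4, 0.1]
grip_width: 0.0259
```

Emit:
{"method": "carry_out", "body": {"plan": [[0,[0,0,-0.04],[0,0,0]],[0,[0,0,-0.08],[0,0,0]],[0,[0,0,-0.12],[0,0,0]],[0,[0,0,-0.16],[0,0,0]],[0,[0,0,-0.2],[0,0,0]],[0,[0,0,-0.24],[0,0,0]],[0,[0,0,-0.27],[0,0,0]],[0,[0,0,-0.3],[0,0,0]],[0,[0,0,-0.3],[0,0,0]],[0,[0,0,-0.3],[0,0,0]]]}}

```text
t: 23.98
tcp_pos: [0.6294, 0.1128, 0.129]
ee_rot: [0.849, 0.175, 0.489, -0.101]
force: [-0.4, 0.5, 0.1]
grip_width: 0.0255
```

Emit:
{"method": "carry_out", "body": {"plan": [[0,[0,0,-0.04],[0,0,0]],[0,[0,0,-0.08],[0,0,0]],[0,[0,0,-0.12],[0,0,0]],[0,[0,0,-0.16],[0,0,0]],[0,[0,0,-0.2],[0,0,0]],[0,[0,0,-0.24],[0,0,0]],[0,[0,0,-0.27],[0,0,0]],[0,[0,0,-0.3],[0,0,0]],[0,[0,0,-0.3],[0,0,0]],[0,[0,0,-0.3],[0,0,0]]]}}

```text
t: 24.82
tcp_pos: [0.6294, 0.1128, 0.1259]
ee_rot: [0.849, 0.175, 0.489, -0.101]
force: [-0.6, 0.5, -2.0]
grip_width: 0.0257
```

```bash
python3 - <<'E'
from h import *
def red(im):
    h=cv2.cvtColor(im,cv2.COLOR_BGR2HSV);m=((h[...,0]<8)|(h[...,0]>172))&(h[...,1]>120)&(h[...,2]>50)
    m[:,:195]=0;m[:150]=0;m[260:]=0;m[:,240:]=0
    y,x=np.nonzero(m);return (len(x),x.min(),x.max(),y.min(),y.max(),x.mean().round(1),y.mean().round(1)) if len(x) else 0
print(red(cv2.imread("pics/side0.png")))
a=cams.camera("side");cv2.imwrite("pics/side7.png",a);print(red(a))
H=where(HOOK)[0];print(H,proj("side",H),bot.read_state()["force"])
print(proj("side",np.array([.619,.107,H[2]+.0225])),proj("side",np.array([.619,.107,.4455])))
E
```

```text
(17, np.int64(212), np.int64(222), np.int64(172), np.int64(184), np.float64(214.4), np.float64(178.2))
(6, np.int64(214), np.int64(215), np.int64(203), np.int64(206), np.float64(214.7), np.float64(204.8))
[0.61877958 0.10705686 0.35159202] [[220.23850463 205.59930453]] [0.01769525 0.22370061 0.21542664]
[[219.5460171  199.70870716]] [[217.41765832 180.11470063]]
```

Red ring pixels have moved down with the hook, so the gate is following. I'll continue.

Emit:
{"method": "carry_out", "body": {"plan": [[0,[0,0,-0.04],[0,0,0]],[0,[0,0,-0.08],[0,0,0]],[0,[0,0,-0.12],[0,0,0]],[0,[0,0,-0.16],[0,0,0]],[0,[0,0,-0.2],[0,0,0]],[0,[0,0,-0.24],[0,0,0]],[0,[0,0,-0.27],[0,0,0]],[0,[0,0,-0.3],[0,0,0]],[0,[0,0,-0.3],[0,0,0]],[0,[0,0,-0.3],[0,0,0]]]}}

```text
t: 25.7
tcp_pos: [0.6293, 0.1128, 0.1228]
ee_rot: [0.849, 0.175, 0.488, -0.101]
force: [-0.8, -0.8, -0.1]
grip_width: 0.0257
```

Emit:
{"method": "carry_out", "body": {"plan": [[0,[0,0,-0.04],[0,0,0]],[0,[0,0,-0.08],[0,0,0]],[0,[0,0,-0.12],[0,0,0]],[0,[0,0,-0.16],[0,0,0]],[0,[0,0,-0.2],[0,0,0]],[0,[0,0,-0.24],[0,0,0]],[0,[0,0,-0.27],[0,0,0]],[0,[0,0,-0.3],[0,0,0]],[0,[0,0,-0.3],[0,0,0]],[0,[0,0,-0.3],[0,0,0]]]}}

```text
t: 26.53
tcp_pos: [0.6297, 0.1129, 0.1204]
ee_rot: [0.849, 0.175, 0.489, -0.102]
force: [-2.2, -0.4, 5.0]
grip_width: 0.0258
```

Emit:
{"method": "carry_out", "body": {"plan": [[0,[0,0,-0.06],[0,0,0]],[0,[0,0,-0.08],[0,0,0]],[0,[0,0,-0.1],[0,0,0]],[0,[0,0,-0.12],[0,0,0]],[0,[0,0,-0.14],[0,0,0]],[0,[0,0,-0.16],[0,0,0]],[0,[0,0,-0.16],[0,0,0]],[0,[0,0,-0.16],[0,0,0]],[0,[0,0,-0.16],[0,0,0]],[0,[0,0,-0.16],[0,0,0]]]}}

```text
t: 27.37
tcp_pos: [0.6304, 0.1131, 0.1199]
ee_rot: [0.848, 0.175, 0.49, -0.102]
force: [-2.5, 0.8, 5.9]
grip_width: 0.0256
```

```bash
python3 - <<'E'
from h import *
s=bot.read_state();print(s["tcp_pos"],s["force"],s["moment"])
cams.camera("top");s=bot.read_state();print(s["tcp_pos"],s["force"])
E
```

```text
[0.63036698 0.11309494 0.11993706] [-2.46618011  0.81895643  5.90628226] [ 0.21722516 -0.9599302   0.16588658]
[0.63035814 0.11307797 0.11991687] [-2.28532631  0.66989317  6.39937973]
```

Emit:
{"method": "carry_out", "body": {"plan": [[0,[-0.07,0,-0.12],[0,0,0]],[0,[-0.07,0,-0.14],[0,0,0]],[0,[-0.07,0,-0.16],[0,0,0]],[0,[-0.07,0,-0.18],[0,0,0]],[0,[-0.07,0,-0.21],[0,0,0]],[0,[-0.07,0,-0.24],[0,0,0]],[0,[-0.07,0,-0.24],[0,0,0]],[0,[-0.07,0,-0.24],[0,0,0]],[0,[-0.07,0,-0.24],[0,0,0]],[0,[-0.07,0,-0.24],[0,0,0]]]}}

```text
t: 28.25
tcp_pos: [0.6303, 0.1134, 0.1188]
ee_rot: [0.847, 0.175, 0.491, -0.102]
force: [-3.2, 0.6, 6.4]
grip_width: 0.0257
```

```bash
python3 - <<'E'
from h import *
s=bot.read_state();print(s["tcp_pos"],s["force"],s["moment"],where(HOOK))
cams.camera("top");s=bot.read_state();print(s["tcp_pos"],s["force"])
E
```

```text
[0.63031319 0.11343286 0.11875615] [-3.16683151  0.55752701  6.44462024] [ 0.20222118 -1.03758381  0.28451528] (array([0.61841088, 0.10727116, 0.34436679]), array([23.30001275, 11.88021042]))
[0.63030552 0.11343964 0.11874266] [-3.34449467  1.16267752  7.45662878]
```

Emit:
{"method": "carry_out", "body": {"plan": [[0,[-0.1,0,-0.13],[0,0,0]],[0,[-0.13,0,-0.15],[0,0,0]],[0,[-0.16,0,-0.17],[0,0,0]],[0,[-0.2,0,-0.19],[0,0,0]],[0,[-0.2,0,-0.22],[0,0,0]],[0,[-0.2,0,-0.25],[0,0,0]],[0,[-0.2,0,-0.25],[0,0,0]],[0,[-0.2,0,-0.25],[0,0,0]],[0,[-0.2,0,-0.25],[0,0,0]],[0,[-0.2,0,-0.25],[0,0,0]]]}}

```text
t: 29.13
tcp_pos: [0.6293, 0.1137, 0.1178]
ee_rot: [0.846, 0.176, 0.492, -0.102]
force: [-1.5, 2.0, 7.1]
grip_width: 0.0258
```

```bash
python3 - <<'E'
from h import *
s=bot.read_state();print(s["tcp_pos"],s["force"],s["moment"],where(HOOK))
a=cams.camera("side");s=bot.read_state();print(s["tcp_pos"],s["force"])
w=cams.camera("wrist");cv2.imwrite("pics/w8raw.png",w)
print(proj("side",where(HOOK)[0]))
cv2.imwrite("pics/c8.png",np.hstack([cv2.resize(a[170:230,190:250],(400,400),interpolation=cv2.INTER_CUBIC),cv2.resize(w[150:350,180:380],(400,400),interpolation=cv2.INTER_CUBIC)]))
E
```

```text
[0.6293491  0.11369111 0.11779176] [-1.48901392  1.984958    7.08489084] [ 0.12994466 -0.91733693  0.22346404] (array([0.61673972, 0.10737887, 0.34335983]), array([23.54128357, 11.70002669]))
[0.6293838  0.11367028 0.1178486 ] [-1.68394532  0.8770741   6.52698891]
[[221.0070687  208.00078808]]
```

View pics/c8.png

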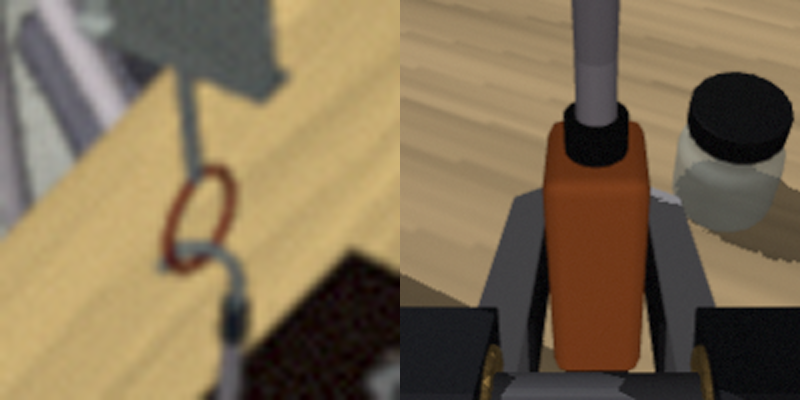

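```bash
python3 - <<'E'
from h import *
a=cv2.imread("pics/w3raw.png",0);b=cv2.imread("pics/w8raw.png",0)
for n,(x0,x1,y0,y1) in dict(collar=(258,300,198,238),topedge=(252,306,205,255),bottom=(256,302,322,338)).items():
    t=cv2.resize(a[y0:y1,x0:x1],None,fx=8,fy=8,interpolation=cv2.INTER_CUBIC);S=cv2.resize(b[y0-8:y1+8,x0-8:x1+8],None,fx=8,fy=8,interpolation=cv2.INTER_CUBIC)
    g=lambda i:cv2.convertScaleAbs(cv2.Sobel(i,cv2.CV_32F,0,1,ksize=7),alpha=.02)
    for f in(lambda i:i,):
        m=cv2.minMaxLoc(cv2.matchTemplate(f(S),f(t),cv2.TM_CCOEFF_NORMED));print(n,m[1],(np.array(m[3])-64)/8)
s=bot.read_state();print(s["t"],s["tcp_pos"],s["force"],s["qpos"].round(3))
E
```

```text
collar 0.7587741017341614 [0.5   0.875]
topedge 0.7246492505073547 [0.125 0.5  ]
bottom 0.5544549226760864 [-8.   0.5]
29.2333 [0.62936943 0.11369369 0.11780943] [-1.51692488  1.42442068  7.21321138] [-0.257  0.207  2.228  1.926  0.611 -0.796]
```

Emit:
{"method": "carry_out", "body": {"plan": [[0,[-0.1,0,-0.16],[0,0,0]],[0,[-0.1,0,-0.18],[0,0,0]],[0,[-0.1,0,-0.2],[0,0,0]],[0,[-0.1,0,-0.22],[0,0,0]],[0,[-0.1,0,-0.24],[0,0,0]],[0,[-0.1,0,-0.26],[0,0,0]],[0,[-0.1,0,-0.28],[0,0,0]],[0,[-0.1,0,-0.28],[0,0,0]],[0,[-0.1,0,-0.28],[0,0,0]],[0,[-0.1,0,-0.28],[0,0,0]]]}}

```text
t: 30.07
tcp_pos: [0.6301, 0.1139, 0.1175]
ee_rot: [0.845, 0.176, 0.495, -0.102]
force: [-1.1, 0.0, 8.4]
grip_width: 0.0253
```

```bash
python3 - <<'E'
from h import *
for i in range(4):
    s=bot.read_state();print(s["tcp_pos"],s["force"],s["moment"]);cams.camera("top")
E
```

```text
[0.63013406 0.11389783 0.11748441] [-1.10033119  0.04501072  8.375486  ] [ 0.20812203 -0.99223783  0.21749685]
[0.63016488 0.11387294 0.11749966] [0.18016908 1.54071326 9.11582678] [ 0.25376159 -1.02955428  0.20409888]
[0.6301342  0.11389245 0.11748692] [-1.3921091   0.53521992  7.96488031] [ 0.18315065 -1.01619589  0.1386557 ]
[0.6301553  0.11388551 0.1175074 ] [-1.09631288  1.04493796  8.43871875] [ 0.2588966  -1.00056062  0.14789247]
```

Emit:
{"method": "carry_out", "body": {"plan": [[0,[-0.1,0,-0.27],[0,0,0]],[0,[-0.1,0,-0.29],[0,0,0]],[0,[-0.1,0,-0.29],[0,0,0]],[0,[-0.1,0,-0.29],[0,0,0]],[0,[-0.1,0,-0.29],[0,0,0]],[0,[-0.1,0,-0.29],[0,0,0]],[0,[-0.1,0,-0.29],[0,0,0]],[0,[-0.1,0,-0.29],[0,0,0]],[0,[-0.1,0,-0.29],[0,0,0]],[0,[-0.1,0,-0.29],[0,0,0]]]}}

```text
t: 31.1
tcp_pos: [0.6312, 0.1141, 0.1174]
ee_rot: [0.843, 0.176, 0.497, -0.103]
force: [-0.2, 1.6, 9.3]
grip_width: 0.0258
```

```bash
python3 - <<'E'
from h import *
for i in range(3):
    s=bot.read_state();print(s["tcp_pos"],s["force"]);cams.camera("top")
print(where(HOOK))
E
```

```text
[0.63116536 0.11410344 0.11736936] [-0.23812467  1.558385    9.28846227]
[0.63115383 0.11409932 0.11738099] [-0.60381488  0.83109277  8.32075906]
[0.63115653 0.11409457 0.11737893] [-0.09498929  1.8610553   8.65066382]
(array([0.61616688, 0.10730142, 0.34277493]), array([24.32964761, 11.09759994]))
```

Pull is steady at about 11.3 N (8.7 measured plus the pole's 2.6) and was held for over a second. Unhooking now: up 2.1 cm, check, then back out.

Emit:
{"method": "carry_out", "body": {"plan": [[0,[0,0,0.1],[0,0,0]],[0,[0,0,0.3],[0,0,0]],[0,[0,0,0.6],[0,0,0]],[0,[0,0,0.9],[0,0,0]],[0,[0,0,1.2],[0,0,0]],[0,[0,0,1.5],[0,0,0]],[0,[0,0,1.8],[0,0,0]],[0,[0,0,2.1],[0,0,0]],[0,[0,0,2.1],[0,0,0]],[0,[0,0,2.1],[0,0,0]]]}}

```text
t: 32.08
tcp_pos: [0.6313, 0.114, 0.1388]
ee_rot: [0.843, 0.177, 0.497, -0.102]
force: [0.9, 0.2, -3.3]
grip_width: 0.0258
```

```bash
python3 - <<'E'
from h import *
s=bot.read_state();print(s["t"],s["tcp_pos"],s["force"],where(HOOK))
a=cams.camera("side");print(proj("side",where(HOOK)[0]))
w=cams.camera("wrist");cv2.imwrite("pics/w9raw.png",w)
cv2.imwrite("pics/c9.png",np.hstack([cv2.resize(a[170:230,190:250],(400,400),interpolation=cv2.INTER_CUBIC),cv2.resize(w[150:350,180:380],(400,400),interpolation=cv2.INTER_CUBIC)]))
E
```

```text
32.0833 [0.63133356 0.11399752 0.13878814] [ 0.85602594  0.19880359 -3.29376902] (array([0.61619743, 0.10726719, 0.36418865]), array([24.49254904, 11.07017481]))
[[220.6393693  202.74684484]]
```

View pics/c9.png

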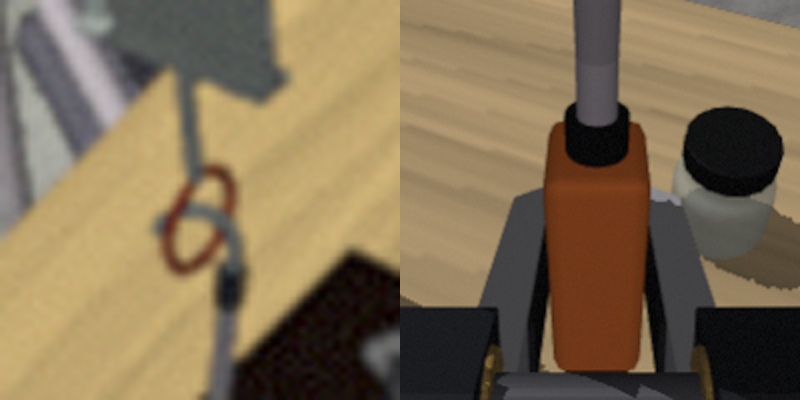

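Hook centred in the ring (tip (160,225), ring centre (200,218)), the gate has stayed down and the grip is unchanged. Backing out along the hook direction.

Emit:
{"method": "carry_out", "body": {"plan": [[0,[-0.4,-0.17,0],[0,0,0]],[0,[-1,-0.43,0],[0,0,0]],[0,[-1.6,-0.7,0],[0,0,0]],[0,[-2.2,-0.96,0],[0,0,0]],[0,[-2.8,-1.2,0],[0,0,0]],[0,[-3.5,-1.5,0],[0,0,0]],[0,[-4.2,-1.8,0],[0,0,0]],[0,[-5,-2.2,0],[0,0,0]],[0,[-6,-2.6,0],[0,0,0]],[0,[-7,-3,0],[0,0,0]]]}}

```text
t: 33.02
tcp_pos: [0.5603, 0.0837, 0.1384]
ee_rot: [0.843, 0.177, 0.497, -0.103]
force: [0.1, -0.2, -2.9]
grip_width: 0.0256
```

```bash
python3 - <<'E'
from h import *
s=bot.read_state();print(s["force"],where(HOOK),where(np.zeros(3)))
d=np.load("pole.npz");rot=R.from_quat(d["rot"])
ax=np.array([np.sin(np.radians(25))*np.cos(.112),np.sin(np.radians(25))*np.sin(.112),np.cos(np.radians(25))])
rel(d["tp"]+.075*ax,rot)
E
```

```text
[ 0.07868051 -0.19535429 -2.91646473] (array([0.54528413, 0.07698082, 0.36378256]), array([24.40177244, 11.1036824 ])) (array([0.52678797, 0.06801048, 0.0513923 ]), array([24.40177244, 11.1036824 ]))
t 33.02 shift cm [  3.91 -29.39   1.62] turn [ -5.34  20.46 -17.03]
```

Emit:
{"method": "carry_out", "body": {"plan": [[0,[-1,-1,2],[0,0,0]],[0,[-2,-3,4],[0,0,0]],[0,[-2,-6,6],[-0.5,2,-2]],[0,[-2,-9,7],[-1,5,-4]],[0,[-1,-12,8],[-2,8,-7]],[0,[0,-15,8],[-3,11,-9]],[0,[1,-18,8],[-4,14,-12]],[0,[2,-21,8],[-4.6,17,-14]],[0,[2.5,-24,8],[-5.3,20.5,-17]],[0,[3,-27,8],[-5.3,20.5,-17]]]}}

```text
t: 33.85
tcp_pos: [0.591, -0.1867, 0.2205]
ee_rot: [0.939, 0.053, 0.34, -0.019]
force: [1.1, 0.5, -1.1]
grip_width: 0.0255
```

Emit:
{"method": "carry_out", "body": {"plan": [[0,[0.5,-1,-1],[0,0,0]],[0,[0.9,-2,-2],[0,0,0]],[0,[0.9,-2.4,-3],[0,0,0]],[0,[0.9,-2.4,-3],[0,0,0]],[0,[0.9,-2.4,-3],[0,0,0]],[0,[0.9,-2.4,-3],[0,0,0]],[0,[0.9,-2.4,-3],[0,0,0]],[0,[0.9,-2.4,-3],[0,0,0]],[0,[0.9,-2.4,-3],[0,0,0]],[0,[0.9,-2.4,-3],[0,0,0]]]}}

```text
t: 34.68
tcp_pos: [0.6002, -0.2105, 0.1911]
ee_rot: [0.939, 0.053, 0.34, -0.019]
force: [0.3, 0.0, -2.9]
grip_width: 0.0254
```

```bash
cat > ret.py <<'E'
from h import *
s=bot.read_state();print(s["tcp_pos"],s["force"],where(np.zeros(3)),s["qpos"].round(2))
d=np.load("pole.npz");rot=R.from_quat(d["rot"])
ax=np.array([np.sin(np.radians(25))*np.cos(.112),np.sin(np.radians(25))*np.sin(.112),np.cos(np.radians(25))])
for h in(.075,.045,.02,.002): rel(d["tp"]+h*ax,rot)
E
python3 ret.py
```

```text
[ 0.60017206 -0.21049749  0.19105615] [ 0.2583869   0.03204015 -2.92771712] (array([ 0.53486776, -0.21882431,  0.12323669]), array([ 6.65022823, 32.22025251])) [-0.74  0.04  1.94  0.73  0.81  0.29]
t 34.68 shift cm [-0.08  0.03 -3.65] turn [ 0.06 -0.05 -0.12]
t 34.68 shift cm [-1.34 -0.11 -6.37] turn [ 0.06 -0.05 -0.12]
t 34.68 shift cm [-2.39 -0.23 -8.63] turn [ 0.06 -0.05 -0.12]
t 34.68 shift cm [ -3.15  -0.32 -10.26] turn [ 0.06 -0.05 -0.12]
```

```bash
cat > ret.py <<'E'
from h import *
s=bot.read_state();print(s["tcp_pos"],s["force"],where(np.zeros(3)))
ax=np.array([np.sin(np.radians(25))*np.cos(.112),np.sin(np.radians(25))*np.sin(.112),np.cos(np.radians(25))])
for h in(.065,.045,.025,.004,.001): goto(np.array([.5045,-.222,.018])+h*ax,np.zeros(3),26.5,6.45)
E
python3 ret.py
```

```text
[ 0.60017206 -0.21049749  0.19105615] [ 0.2583869   0.03204015 -2.92771712] (array([ 0.53486776, -0.21882431,  0.12323669]), array([ 6.65022823, 32.22025251]))
t 34.68 shift cm [-1.01 -0.11 -4.01] turn [ 0.69 -5.68 -0.13]
t 34.68 shift cm [-1.85 -0.2  -5.82] turn [ 0.69 -5.68 -0.13]
t 34.68 shift cm [-2.69 -0.3  -7.64] turn [ 0.69 -5.68 -0.13]
t 34.68 shift cm [-3.57 -0.4  -9.54] turn [ 0.69 -5.68 -0.13]
t 34.68 shift cm [-3.7  -0.41 -9.81] turn [ 0.69 -5.68 -0.13]
```

Emit:
{"method": "carry_out", "body": {"plan": [[0,[-0.5,-0.05,-2],[0.3,-3,-0.1]],[0,[-1,-0.1,-4],[0.7,-5.7,-0.1]],[0,[-1,-0.1,-4],[0.7,-5.7,-0.1]],[0,[-1,-0.1,-4],[0.7,-5.7,-0.1]],[0,[-1.2,-0.12,-4.4],[0.7,-5.7,-0.1]],[0,[-1.4,-0.15,-4.85],[0.7,-5.7,-0.1]],[0,[-1.6,-0.18,-5.3],[0.7,-5.7,-0.1]],[0,[-1.85,-0.2,-5.8],[0.7,-5.7,-0.1]],[0,[-1.85,-0.2,-5.8],[0.7,-5.7,-0.1]],[0,[-1.85,-0.2,-5.8],[0.7,-5.7,-0.1]]]}}

```text
t: 35.52
tcp_pos: [0.5816, -0.2124, 0.1328]
ee_rot: [0.92, 0.051, 0.387, -0.022]
force: [0.2, 0.3, -2.9]
grip_width: 0.0261
```

```bash
python3 ret.py; python3 - <<'E'
from h import *
w=cams.camera("wrist");a=cams.camera("side");b=cams.camera("top")
cv2.imwrite("pics/c10.png",np.hstack([cv2.resize(w[200:420,180:380],(500,550),interpolation=cv2.INTER_CUBIC),np.vstack([cv2.resize(a[180:250,270:330],(236,275),interpolation=cv2.INTER_CUBIC),cv2.resize(b[180:250,300:360],(236,275),interpolation=cv2.INTER_CUBIC)])]))
E
```

```text
[ 0.58155507 -0.2123579   0.13280572] [ 0.16251068  0.25447336 -2.91850528] (array([ 0.52326938, -0.21965914,  0.05875886]), array([ 6.39290567, 26.49722325]))
t 35.52 shift cm [0.85 0.08 1.81] turn [-0.04 -0.   -0.02]
t 35.52 shift cm [ 0.01 -0.02  0.  ] turn [-0.04 -0.   -0.02]
t 35.52 shift cm [-0.83 -0.11 -1.81] turn [-0.04 -0.   -0.02]
t 35.52 shift cm [-1.71 -0.21 -3.71] turn [-0.04 -0.   -0.02]
t 35.52 shift cm [-1.83 -0.23 -3.99] turn [-0.04 -0.   -0.02]
```

No contact force and the foot is 5 mm inside the mouth. Continuing in.

Emit:
{"method": "carry_out", "body": {"plan": [[0,[-0.15,-0.02,-0.3],[0,0,0]],[0,[-0.35,-0.05,-0.75],[0,0,0]],[0,[-0.55,-0.08,-1.2],[0,0,0]],[0,[-0.75,-0.1,-1.65],[0,0,0]],[0,[-0.95,-0.12,-2.1],[0,0,0]],[0,[-1.15,-0.15,-2.5],[0,0,0]],[0,[-1.3,-0.17,-2.8],[0,0,0]],[0,[-1.4,-0.18,-3.1],[0,0,0]],[0,[-1.4,-0.18,-3.1],[0,0,0]],[0,[-1.4,-0.18,-3.1],[0,0,0]]]}}

```text
t: 36.5
tcp_pos: [0.5678, -0.2145, 0.1022]
ee_rot: [0.92, 0.051, 0.387, -0.021]
force: [0.9, -0.1, -3.1]
grip_width: 0.0257
```

```bash
python3 ret.py
```

```text
[ 0.5678424  -0.21448812  0.10222662] [ 0.90139772 -0.11775033 -3.07684718] (array([ 0.50960563, -0.22182564,  0.02814487]), array([ 6.46213845, 26.46268332]))
t 36.5 shift cm [2.22 0.29 4.87] turn [-0.01  0.04 -0.02]
t 36.5 shift cm [1.38 0.19 3.06] turn [-0.01  0.04 -0.02]
t 36.5 shift cm [0.54 0.1  1.25] turn [-0.01  0.04 -0.02]
t 36.5 shift cm [-0.34  0.   -0.66] turn [-0.01  0.04 -0.02]
t 36.5 shift cm [-0.46 -0.01 -0.93] turn [-0.01  0.04 -0.02]
```

Slowly to the floor, watching the force.

Emit:
{"method": "carry_out", "body": {"plan": [[0,[-0.06,0,-0.12],[0,0,0]],[0,[-0.12,0,-0.25],[0,0,0]],[0,[-0.18,0,-0.38],[0,0,0]],[0,[-0.24,0,-0.5],[0,0,0]],[0,[-0.3,0,-0.6],[0,0,0]],[0,[-0.35,0,-0.7],[0,0,0]],[0,[-0.38,0,-0.8],[0,0,0]],[0,[-0.42,0,-0.88],[0,0,0]],[0,[-0.42,0,-0.88],[0,0,0]],[0,[-0.42,0,-0.88],[0,0,0]]]}}

```text
t: 37.33
tcp_pos: [0.5636, -0.2145, 0.0934]
ee_rot: [0.92, 0.051, 0.387, -0.021]
force: [-0.4, -0.6, -1.4]
grip_width: 0.0258
```

```bash
python3 ret.py
```

```text
[ 0.56362911 -0.21448318  0.09335363] [-0.36792561 -0.56840019 -1.40991727] (array([ 0.50538804, -0.221799  ,  0.01927311]), array([ 6.43172584, 26.46404145]))
t 37.33 shift cm [2.65 0.29 5.76] turn [-0.02  0.03 -0.01]
t 37.33 shift cm [1.81 0.19 3.95] turn [-0.02  0.03 -0.01]
t 37.33 shift cm [0.97 0.1  2.13] turn [-0.02  0.03 -0.01]
t 37.33 shift cm [0.08 0.   0.23] turn [-0.02  0.03 -0.01]
t 37.33 shift cm [-0.04 -0.01 -0.04] turn [-0.02  0.03 -0.01]
```

Emit:
{"method": "carry_out", "body": {"plan": [[0.45,[0,0,0],[0,0,0]],[0.45,[0,0,0],[0,0,0]],[0.45,[0,0,0],[0,0,0]],[0.45,[0,0,0],[0,0,0]],[0.7,[0,0,0],[0,0,0]],[0.7,[0,0,0],[0,0,0]],[1,[0,0,0],[0,0,0]],[1,[0,0,0],[0,0,0]],[1,[0,0,0],[0,0,0]],[1,[0,0,0],[0,0,0]]]}}

```text
t: 38.17
tcp_pos: [0.5636, -0.2145, 0.0933]
ee_rot: [0.92, 0.051, 0.387, -0.021]
force: [0.4, -0.7, 0.3]
grip_width: 0.0788
```

Emit:
{"method": "carry_out", "body": {"plan": [[1,[0,0,0],[0,0,0]],[1,[0,0,0],[0,0,0]],[1,[-1,-0.11,1],[0,0,0]],[1,[-2,-0.22,1.9],[0,0,0]],[1,[-3.5,-0.4,3.4],[0,0,0]],[1,[-5.5,-0.62,5.3],[0,0,0]],[1,[-7.5,-0.85,7.2],[0,0,0]],[1,[-9.5,-1.07,9.2],[0,0,0]],[1,[-11.5,-1.3,11.1],[0,0,0]],[1,[-13,-1.5,12.5],[0,0,0]]]}}

```text
t: 39.0
tcp_pos: [0.4326, -0.2297, 0.2199]
ee_rot: [0.92, 0.051, 0.387, -0.021]
force: [0.8, -0.5, 0.0]
grip_width: 0.094
```

```bash
python3 - <<'E'
from h import *
s=bot.read_state();print(s["t"],s["tcp_pos"],s["force"],s["grip_width"])
w=cams.camera("wrist");a=cams.camera("side");b=cams.camera("top");cv2.imwrite("pics/topend.png",b);cv2.imwrite("pics/sideend.png",a)
cv2.imwrite("pics/end.png",np.hstack([cv2.resize(a[70:370,150:350],(400,600),interpolation=cv2.INTER_CUBIC),np.vstack([cv2.resize(w,(400,300)),cv2.resize(b[80:290,150:430],(400,300),interpolation=cv2.INTER_CUBIC)])]))
E
```

```text
39.0 [ 0.43262993 -0.22974413  0.21985708] [ 0.82722335 -0.45580416  0.01882626] 0.09395866902146627
```

View pics/end.png

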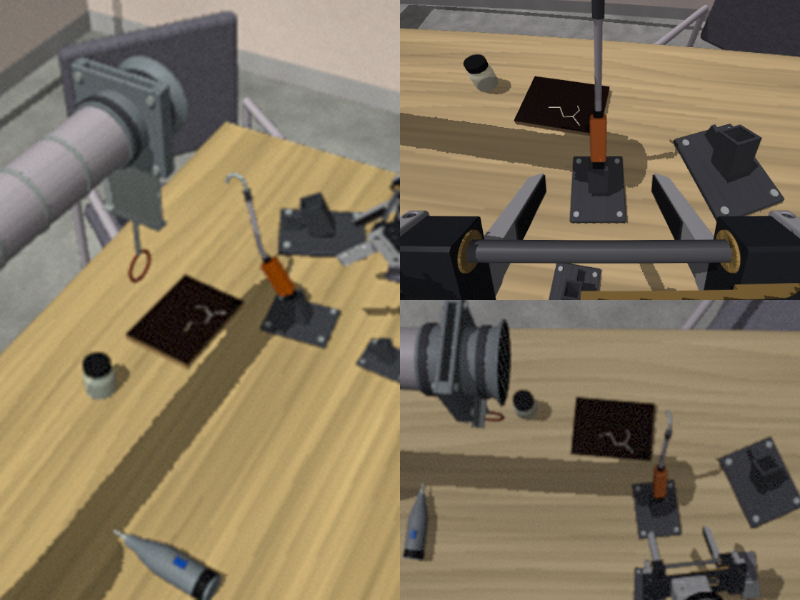

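The last picture shows the pole standing in the middle-sized stand (grip at (278,278) in the side panel). The plate and ring are down at (138,265), and the board, jar and engraver look unmoved. The hand is clear of everything, so I'm handing in.

```bash
python3 -c "
from plant import bot
print(bot.finish_job())"
```

```text
the job is handed in; nothing more can be done
None
```

The job is done and handed in at about 39 s of the 64 s allowed. I hooked the gate with the pole, pulled it down until it was firmly against its stop, unhooked, and put the pole back in the middle-sized stand.

- **Stop:** the gate met its stop about 80 mm below shut. I held a steady pull of about 11.3 N, inside the 10–14 N asked, for over a second. No force reading came near 18 N.
- **Last checks:** the final picture shows the plate and ring still down and the pole standing in its socket. The board, jar and engraver look unmoved. The gripper is open and clear, with contact force near zero. The brush was not clearly visible in that last crop, but nothing came near it.
- **What disagreed:**
  - The first approach to the ring stopped 7 cm short at a wrist singularity, so I hooked with the pole turned about 23° instead of straight on.
  - The force at the stop rose more slowly than the stated 4 N per mm. The arm gives under load and the ring may also have shifted a little in the hook. The grip pictures showed less than about 0.5 mm of slip.

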